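# Lock the blade box and take out its key

## Robot

A 7-joint arm with a two-finger parallel gripper is mounted at the origin on the work surface. World frame = base frame: x ahead of the robot, y to its left, z up, the work surface at z = 0. Lengths are in m, angles in rad, forces in N, time in s.
With the tool pointing down it reaches from about 0.4 to 0.85 m from the base axis. Payload 10.4 kg.
Tool frame: the origin (TCP) lies between the finger pads; the fingertips stand 8 mm ahead of it and the grasp point (between the pads) lies 11 mm behind it; z points along the fingers, x is the direction in which the jaws open and shut, and the axes are right-handed (so a half turn about z gives the same grasp; the last joint's range is limited). The gripper opens to 87 mm and grips with 3 to 60 N. Pads are 19 mm wide; open, the fingers measure 117 mm over their backs; the gripper's body (75 mm by 190 mm) begins 51 mm behind the grasp point.
Start: joints at [-1.366, 0.332, -0.065, 1.46, 0.022, 1.35, -0.088], TCP at [0.141, 0.609, 0.231] pointing down, gripper open.
Joint ranges: [-2.6, 2.6], [-0.5, 2.12], [-1.47, 1.34], [0.16, 2.42], [-1.27, 4.41], [0.06, 2.06], [-2.6, 2.6]. Speed limits (rad/s): [2.22, 2.22, 2.79, 2.79, 3.14, 3.14, 3.14].

## Interface

Orientations are given as a unit quaternion [x, y, z, w].
In Python, from bench import r, viewer gives the robot as it stands.
- The arm moves only by the tool apply_moves, never from a script. Its argument "increments" is a list of rows, each an object with "grip": the closure in counts, from 0 (fully open) to 255 (shut); "xyz": the shift along the tool's x, y, z in mm, a list of three; "rotation": the turn, a rotation vector about the tool's x, y, z in degrees, a list of three. A call has 1 to 5 rows; each row is the pose to reach, as a shift and turn from the pose measured when the call began, along the tool's axes at that moment; what a row does not reach only later rows make up. A row lasts 1/8 s, in which the tool goes at most 62.5 mm and 10.7 degrees, less where a joint would pass 70% of its speed; a pose out of reach is approached as far as the arm can. A call with a gripper value outside its range is refused whole. The fingers move at their own pace and stop on an object; "squeeze" is the grip in N (left out, the last holds). Time passes only in rows, so rows that repeat a pose let the fingers close. It gives the time, the measured TCP pose, the force and the opening at its end, in the units of the state.
- r.read_state(): the state, without advancing time (a new reading comes with each control period).
- viewer.camera(name): name is "scene" or "top" or "wrist"; returns a dict with "img" (384x512x3 uint8, blue, green, red), "range_z" (384x512 float32, m along the optical axis (not along the pixel's ray), 0 where there is no reading), "vertical_fov" (degrees; the focal length in pixels is half the picture's height over the tangent of half this angle, whatever the lens; pixels are square), "cx", "cy" (the principal point, pixels), "D" ([k1, k2, p1, p2, k3] as OpenCV has them; the pictures are not rectified), "rvec" (rotation vector, rad) and "tvec" (3), from world to camera coordinates, as OpenCV has them. Camera axes: x right, y down, z forward; pixel columns grow to the right and rows downward; lengths in m; the calibration is good to about 2 mm. A picture is of the moment at which its call begins.
- r.close_job(): hands the job in, once; it reports no verdict.
The state is a dict: "time": time; "joint_positions": joint angles; "joint_vel": joint speeds; "joint_torque": joint torques, N m; "ee_pos": TCP position; "eef_rot": TCP orientation; "ft_force": force on the tool from outside, world axes, zero at the start; "torque": the same for the moment, N m; "width": finger opening in m.
Only numpy, scipy, OpenCV 4.12 (cv2) and the standard library are available. Lean on these libraries where they do the work, as an engineer would, in place of code of your own. Each camera call takes 0.05 s, during which the arm holds its last target.

## Task

Lock the grey box: turn the key that stands in its lock clockwise (seen from above) until you feel the cam come up firmly against its stop, without forcing it. Then turn the key back to the one position where it comes out and draw it straight up, neither forcing it nor unlocking the box again. Set it down in the white shaving bowl without dropping it, and leave the other things where they are.

Things in the scene. Friction and masses are not known exactly. Their poses are not given: they have to be found in the camera images.
- key: Loose steel key, 45 g, 62 mm tall, upright in the lock. Origin: centre of the shank's lower end; z up the shank, x along the lug. Round shank 10 mm thick, z 0 to 32 mm. At the start it is fully in, its yaw within 0.12 rad of the release position. It must rise 21 mm to be clear of the lock.
- key_bow (a point): Centre of the key's bow (the flat head to grip), on its axis, 47 mm above the key's origin. Bow: 26 mm wide along the key's x, 8 mm thick along its y, from z 32 to 62 mm.
- lug (a point): Outer end of the key's one lug, 13 mm from the axis along the key's +x, 9 mm above its origin. Lug: 4 mm thick (y), z 6 to 12 mm.
- box: Fixed grey steel box 160 (x) x 220 (y) x 75 mm, lid shut; origin under its centre, z up. On top, over the origin, a square steel lock case 52 x 52 mm, its face plate's top 99 mm above the origin. The lock axis is upright through the origin. The seated key's origin is 78 mm above the box's; its lug is then 3 mm below the face plate.
- keyhole (a point): Centre of the key hole, on the lock axis, at the top of the face plate. The plate is 6 mm thick, the hole 12 mm square, so the shank has 1 mm play all round.
- notch (a point): Middle of the notch in the face plate, which runs from the hole along the box's +x to 15 mm from the axis, 6.5 mm wide. The lug passes up only through it: the one release position is the key's x along the box's x, with about 0.1 rad play either way.
- staple (a point): Top of the steel staple (keeper), 36 mm wide, 96 mm above the box's origin, 59 mm from the lock axis along the box's +y. The cam's arm swings under it when locked.
- cam (a joint): Angle of the brass cam, rad: 0 open, 0.8 locked (hard stop). Clockwise of release the key turns free, then its lug pushes the cam (friction 0.03 N m, 3 N) to the stop, 1.0 to 1.5 rad from release, each time different. There 0.1 N m on the key is 8 to 10 N: firm is 5 N or more, over 20 N damages. The cam stays when the key turns back, but over 0.25 rad anticlockwise past release can unlock it.
- bowl: Loose white ceramic shaving bowl, 0.4 kg, rim diameter 110 mm, 42 mm high, wall 4 mm, standing on the tray near one end or the other. Origin: centre of its underside, z up.
- tray: Fixed bamboo tray 250 (x) x 370 (y) x 18 mm, wall 6 mm, origin under its centre.
- jar: Bystander: clear plastic jar with twist cap, diameter 64 mm, 70 mm high, on the tray at the other end from the bowl. Origin under its centre.
- brush: Bystander: wooden shaving brush 100 mm long, 24 mm thick, lying along its x on the tray. Origin under its middle.
- comb: Bystander: steel comb 110 x 22 x 4 mm lying flat along its x on the tray. Origin under its middle.
- mirror: Bystander: tiny folding mirror standing open on the tray, two leaves 50 x 62 mm high. Origin at the foot of its fold.
- tumbler: Bystander: steel tumbler, diameter 68 mm, 90 mm high, on the ledge. Origin under its centre.
- soap: Bystander: bar of soap 60 x 85 x 26 mm on the ledge. Origin under its centre.
Not all that is in view belongs to the job. Of the things like the key, leave any that is red; of the rest the smaller one is meant.

How it is judged:
By the outcome, as a careful person would: the job done as asked, in the order asked, and still so for the second after the job is handed in, with the robot touching nothing.
It also fails if it takes over 72 s, if anything falls off the work surface, if the arm or the gripper's body presses on something with over 40 N, if the wrist force passes 120 N, or if a joint passes its speed limit or range.

## Working session

There is one attempt and no reset: what is moved stays moved. The work goes in short steps, Python scripts to look and compute and a tool call to move; the robot and the scene stay as the last step left them, time stands still between calls to the robot, and variables do not carry over. Pictures are saved under pics/ and viewed, and the job is handed in when it is done.

Besides the shell and the picture viewer there is one more tool, called after "Call:" by a JSON object that holds its "method" and its "body". apply_moves: Moves the arm, as the interface text tells. Its arguments: {"type":"object","properties":{"increments":{"type":"array","items":{"type":"object","properties":{"grip":{"type":"number"},"xyz":{"type":"array","items":{"type":"number"}},"rotation":{"type":"array","items":{"type":"number"}}}}},"squeeze":{"type":"number"}},"required":["increments"]}

```bash
ls; mkdir -p pics; cat > h.py <<'E'
import numpy as np, cv2
from bench import r, viewer
from scipy.spatial.transform import Rotation as R
def cam(n):
    c=viewer.camera(n); f=192/np.tan(np.radians(c["vertical_fov"])/2)
    c["K"]=np.array([[f,0,c["cx"]],[0,f,c["cy"]],[0,0,1]]); c["R"]=cv2.Rodrigues(np.array(c["rvec"],float))[0]
    c["t"]=np.array(c["tvec"],float).reshape(3); c["Dd"]=np.array(c["D"],float); return c
def plane(c,px,z):
    u=cv2.undistortPoints(np.array(px,float).reshape(-1,1,2),c["K"],c["Dd"]).reshape(-1,2)
    d=np.c_[u,np.ones(len(u))]@c["R"]; o=-c["R"].T@c["t"]
    return o+d*((z-o[2])/d[:,2])[:,None]
def depthpt(c,px):
    px=np.array(px,float).reshape(-1,2)
    u=cv2.undistortPoints(px.reshape(-1,1,2),c["K"],c["Dd"]).reshape(-1,2)
    Z=np.array([c["range_z"][int(round(p[1])),int(round(p[0]))] for p in px])
    return (np.c_[u,np.ones(len(u))]*Z[:,None]-c["t"])@c["R"]
def proj(c,P):
    return cv2.projectPoints(np.array(P,float).reshape(-1,3),np.array(c["rvec"],float),c["t"],c["K"],c["Dd"])[0].reshape(-1,2)
def crop(c,x0,y0,x1,y1,s,name):
    cv2.imwrite("pics/"+name,cv2.resize(c["img"][y0:y1,x0:x1],None,fx=s,fy=s,interpolation=cv2.INTER_CUBIC))
E
python3 - <<'E'
from h import *
s=r.read_state(); print(s)
for n in("scene","top","wrist"):
    c=cam(n); cv2.imwrite(f"pics/{n}0.png",c["img"]); print(n,c["vertical_fov"],c["D"],-c["R"].T@c["t"])
E
```

```text
pics
{'time': 0.0, 'joint_positions': array([-1.36562414,  0.33285505, -0.06469126,  1.46096913,  0.02159576,
        1.34984879, -0.0885245 ]), 'joint_vel': array([-4.45032591e-04,  1.29776419e-03, -1.94666699e-03, -4.42457217e-04,
        2.38231615e-03, -2.90520957e-05, -7.75739298e-04]), 'joint_torque': array([-6.02379550e-04, -6.23260760e+01,  2.42727762e-02, -3.89887583e+01,
       -6.15022634e-02,  4.01911314e-02,  1.45331410e-04]), 'ee_pos': array([0.14105433, 0.60849354, 0.22975111]), 'eef_rot': array([ 7.82885376e-01,  6.22165579e-01, -5.22196790e-04,  4.54891730e-04]), 'ft_force': array([0.1789849 , 0.28436729, 0.40899775]), 'torque': array([-0.01324088,  0.01176391, -0.02437991]), 'width': 0.08684629638843873}
scene 47.62588257595215 [0.04594358 0.         0.         0.         0.        ] [ 0.88397846 -0.50311179  0.85793572]
top 43.74158032798419 [-0.08079608  0.          0.          0.          0.        ] [ 0.44833109 -0.03118414  1.1518634 ]
wrist 65.32448619761506 [-0.05957767  0.          0.          0.          0.        ] [0.06539707 0.62465718 0.38486887]
```

View pics/scene0.png

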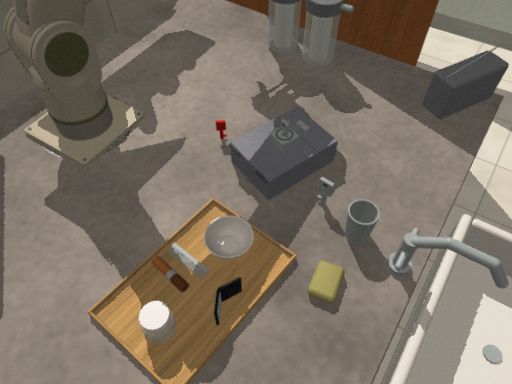

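View pics/top0.png

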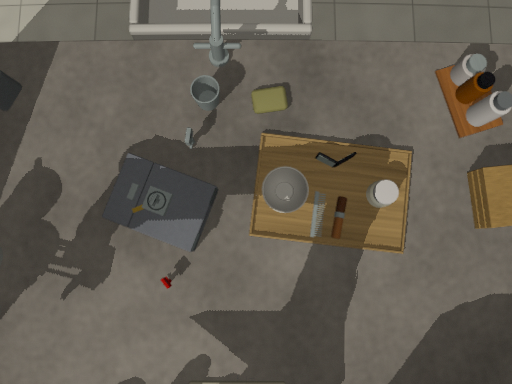

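View pics/wrist0.png

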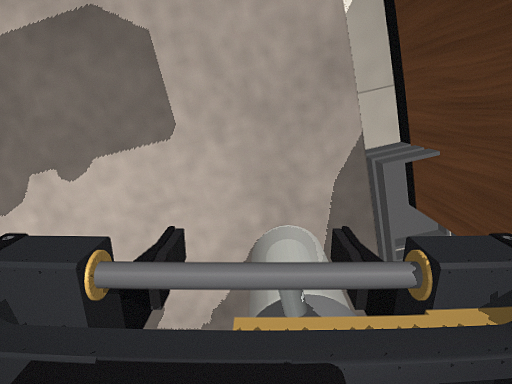

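```bash
python3 - <<'E'
from h import *
c=cam("top"); d=cam("scene")
crop(c,95,120,225,300,4,"topc.png"); crop(d,200,90,360,220,5,"scc.png")
for n,cc,pts in(("top",c,[(157,201),(190,138),(167,282),(285,190),(385,194)]),("scene",d,[(286,128),(326,187),(221,126)])):
    print(n,depthpt(cc,pts).round(3).tolist())
E
```

```text
top [[0.528, 0.174, 0.112], [0.676, 0.109, 0.076], [0.349, 0.158, 0.056], [0.564, -0.113, 0.01], [0.548, -0.335, 0.079]]
scene [[0.538, 0.168, 0.132], [0.684, 0.107, 0.07], [0.347, 0.161, 0.045]]
```

View pics/topc.png

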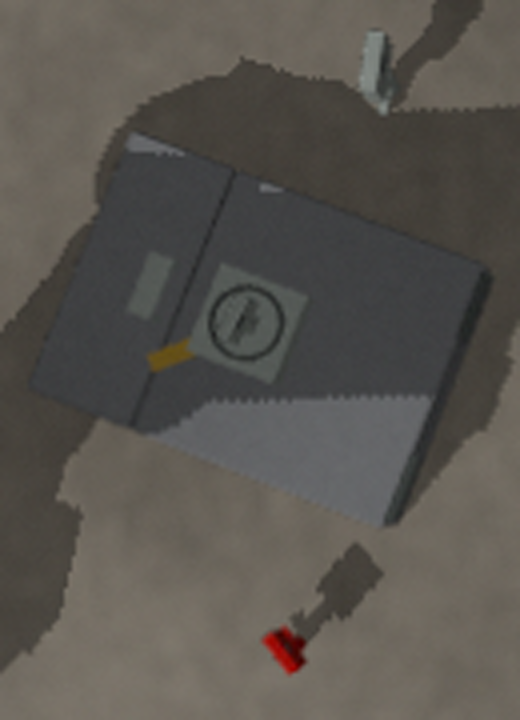

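View pics/scc.png

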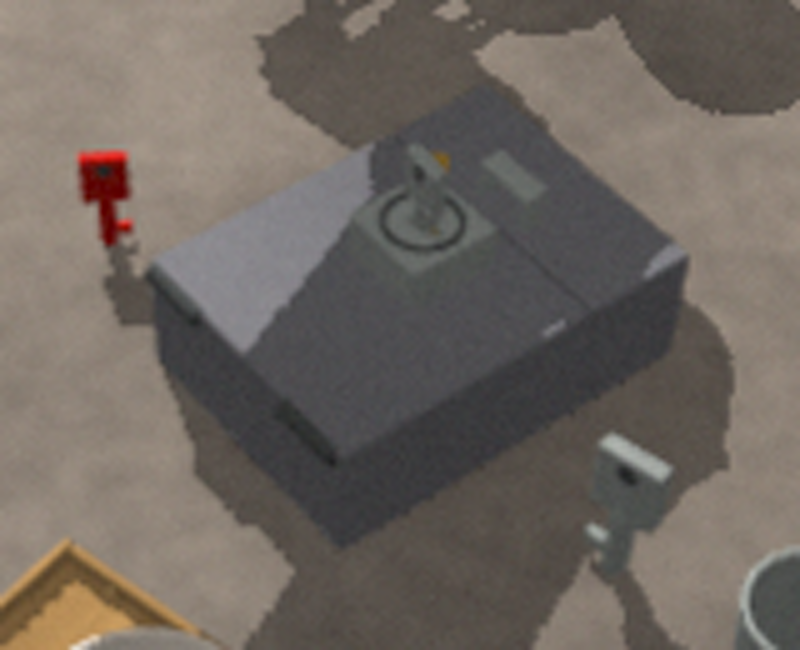

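The key meant is the small grey one in the lock, at top (157,201) / scene (286,128). The red one at top (167,282) is out, and so is the larger grey one at top (190,138). Next I'll measure the lock, the bow and the bowl.

```bash
python3 - <<'E'
from h import *
c=cam("top"); d=cam("scene")
im=c["img"].astype(int)
for p in[(150,190),(168,206),(160,215),(125,190),(200,180),(190,235),(157,201)]: print(p,im[p[1],p[0]])
# case mask: greenish (g-b)
s=cv2.GaussianBlur(c["img"],(3,3),0).astype(int); m=((s[...,1]-s[...,0]>3)).astype(np.uint8)
m[:180]=0;m[220:]=0;m[:,:138]=0;m[:,175:]=0
m=((m>0)&(s[...,1]>0)).astype(np.uint8)
n,l,st,ce=cv2.connectedComponentsWithStats(m); print(st,ce)
cv2.imwrite("pics/m.png",cv2.resize(m[170:230,130:190]*255,None,fx=8,fy=8,interpolation=0))
# bowl: circle by depth rim
print(np.linalg.norm(c["R"][2]-[0,0,-1]),c["R"])
w=cam("wrist"); st=r.read_state(); Rt=R.from_quat(st["eef_rot"]).as_matrix()
print("cam in tool",Rt.T@(-w["R"].T@w["t"]-st["ee_pos"]), (Rt.T@w["R"].T).round(3))
E
```

```text
(150, 190) [86 89 85]
(168, 206) [61 63 60]
(160, 215) [70 69 67]
(125, 190) [69 66 66]
(200, 180) [55 55 54]
(190, 235) [105 103 100]
(157, 201) [64 68 65]
[[     0      0    512    384 196444]
 [   151    187      1      1      1]
 [   152    188      3      3      5]
 [   149    190      5     12     22]
 [   158    190      2      2      3]
 [   166    193      3      6      9]
 [   161    195      2      3      3]
 [   159    197      1      1      1]
 [   154    198     10     10     34]
 [   146    200      1      1      1]
 [   138    202     13     10     58]
 [   150    203      4      4      9]
 [   167    202      1      1      1]
 [   166    204      2      2      3]
 [   164    208      2      1      2]
 [   156    211      1      1      1]
 [   159    210      3      4      6]
 [   163    210      2      3      5]] [[255.58638594 191.49031276]
 [151.         187.        ]
 [153.         189.2       ]
 [151.68181818 196.77272727]
 [158.66666667 190.33333333]
 [166.77777778 195.55555556]
 [161.33333333 196.        ]
 [159.         197.        ]
 [158.58823529 203.38235294]
 [146.         200.        ]
 [141.9137931  207.10344828]
 [151.33333333 204.22222222]
 [167.         202.        ]
 [166.33333333 204.33333333]
 [164.5        208.        ]
 [156.         211.        ]
 [159.83333333 211.33333333]
 [163.6        211.2       ]]
0.1163885091510325 [[ 2.59851436e-03 -9.99996260e-01  8.53102896e-04]
 [-9.93223608e-01 -2.68003626e-03 -1.16188131e-01]
 [ 1.16189983e-01 -5.45405409e-04 -9.93226857e-01]]
cam in tool [-0.00159123 -0.07733757 -0.15499402] [[ 1.    -0.002 -0.   ]
 [ 0.002  0.96   0.279]
 [-0.    -0.279  0.96 ]]
```

View pics/m.png

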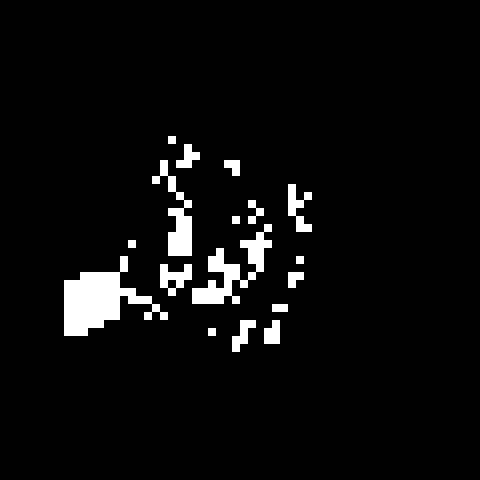

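```bash
python3 - <<'E'
from h import *
c=cam("top")
a=plane(c,[(149.75,186),(172,194.25),(163,215.5),(141.5,206.75)],.099); print(a.round(4),a.mean(0))
for q in(a,plane(c,[(127,153),(217,187),(192,251),(103.2,216.3)],.075)):
    print(q.mean(0), [np.degrees(np.arctan2(*(q[(i+1)%4]-q[i])[[1,0]])).round(1) for i in range(4)],[np.linalg.norm(q[(i+1)%4]-q[i]).round(3) for i in range(4)])
# bowl rim
pc=depthpt(c,[(285,168),(263,190),(307,190),(285,212)]);print(pc.round(3))
g=c["img"]; crop(c,240,120,420,260,4,"tray.png")
E
```

```text
[[0.5627 0.1936 0.099 ]
 [0.5445 0.1435 0.099 ]
 [0.4973 0.1625 0.099 ]
 [0.5164 0.2107 0.099 ]] [0.53023068 0.17756943 0.099     ]
[0.53023068 0.17756943 0.099     ] [np.float64(-110.0), np.float64(158.1), np.float64(68.4), np.float64(-20.4)] [np.float64(0.053), np.float64(0.051), np.float64(0.052), np.float64(0.049)]
[0.53002205 0.17563581 0.075     ] [np.float64(-110.5), np.float64(159.3), np.float64(69.4), np.float64(-18.9)] [np.float64(0.222), np.float64(0.154), np.float64(0.217), np.float64(0.154)]
[[ 0.612 -0.111  0.044]
 [ 0.56  -0.059  0.046]
 [ 0.56  -0.161  0.049]
 [ 0.509 -0.11   0.047]]
```

View pics/tray.png

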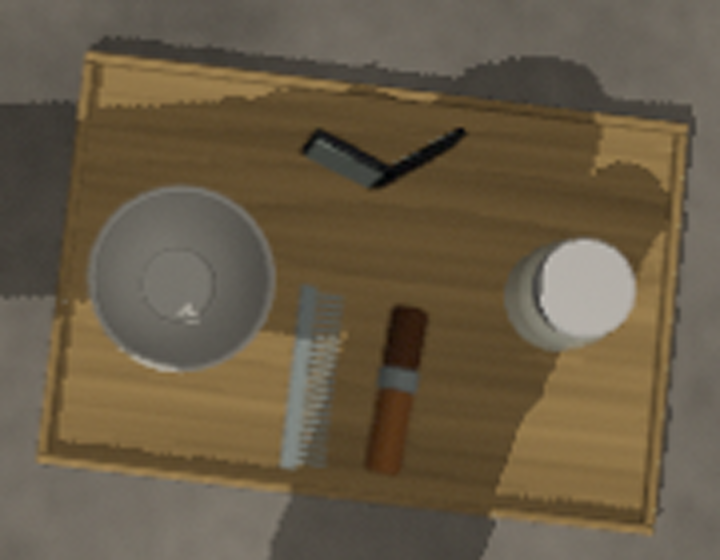

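```bash
cat >> h.py <<'E'
def down(yaw):
    a=np.radians(yaw); x=[np.cos(a),np.sin(a),0]; z=[0,0,-1]; return np.c_[x,np.cross(z,x),z]
def togo(p,yaw):
    s=r.read_state(); Rt=R.from_quat(s["eef_rot"]).as_matrix()
    print("t",round(s["time"],2),"pos",s["ee_pos"].round(4),"yaw",np.degrees(np.arctan2(Rt[1,0],Rt[0,0])).round(2),"q",s["joint_positions"].round(2),"F",s["ft_force"].round(2),"T",s["torque"].round(3),"w",round(s["width"],4))
    print("xyz",(Rt.T@(np.array(p)-s["ee_pos"])*1000).round(1),"rot",np.degrees(R.from_matrix(Rt.T@down(yaw)).as_rotvec()).round(2))
E
python3 - <<'E'
from h import *
togo([.530,.176,.24],69.8)
E
```

```text
t 0.45 pos [0.1411 0.6089 0.2305] yaw 76.95 q [-1.37  0.33 -0.06  1.46  0.02  1.35 -0.09] F [0.13 0.04 0.03] T [-0.037  0.009  0.006] w 0.0873
xyz [-333.9  476.6   -9.5] rot [-0.    0.    7.15]
```

Call:
{"method": "apply_moves", "body": {"increments": [{"grip": 0,"xyz": [-35,50,-2],"rotation": [0,0,1]},{"grip": 0,"xyz": [-70,100,-4],"rotation": [0,0,2]},{"grip": 0,"xyz": [-105,150,-6],"rotation": [0,0,3]},{"grip": 0,"xyz": [-140,200,-8],"rotation": [0,0,4]},{"grip": 0,"xyz": [-170,243,-9],"rotation": [0,0,4]}]}}

```text
time: 1.08
ee_pos: [0.341, 0.3864, 0.2399]
eef_rot: [0.805, 0.594, 0.0, -0.0]
ft_force: [-0.3, 0.8, -0.2]
width: 0.0868
```

```bash
python3 - <<'E'
from h import *
togo([.530,.176,.24],69.8)
E
```

```text
t 1.07 pos [0.341  0.3864 0.2399] yaw 72.87 q [-1.04  0.08  0.11  1.74 -0.01  1.32  0.34] F [-0.31  0.78 -0.24] T [ 0.059 -0.011 -0.014] w 0.0868
xyz [-1.454e+02  2.426e+02 -1.000e-01] rot [ 0.02 -0.04  3.07]
```

Call:
{"method": "apply_moves", "body": {"increments": [{"grip": 0,"xyz": [-30,50,0],"rotation": [0,0,1]},{"grip": 0,"xyz": [-60,100,0],"rotation": [0,0,2]},{"grip": 0,"xyz": [-90,150,0],"rotation": [0,0,3]},{"grip": 0,"xyz": [-120,200,0],"rotation": [0,0,3]},{"grip": 0,"xyz": [-145,243,0],"rotation": [0,0,3]}]}}

```text
time: 1.7
ee_pos: [0.5318, 0.1742, 0.2402]
eef_rot: [0.82, 0.572, 0.001, 0.0]
ft_force: [0.7, 1.0, -0.7]
width: 0.0872
```

Call:
{"method": "apply_moves", "body": {"increments": [{"grip": 60,"xyz": [0,0,0],"rotation": [0,0,0]}]}}

```text
time: 1.82
ee_pos: [0.5339, 0.1702, 0.2402]
eef_rot: [0.822, 0.57, 0.001, 0.001]
ft_force: [-1.0, 0.8, -0.0]
width: 0.0827
```

```bash
python3 - <<'E'
from h import *
togo([.530,.176,.24],69.8)
w=cam("wrist"); cv2.imwrite("pics/w1.png",w["img"]); crop(w,180,120,340,250,5,"w1c.png")
print(proj(w,[[.53,.176,.099],[.53,.176,.14]]))
E
```

```text
t 1.82 pos [0.5339 0.1702 0.2402] yaw 69.45 q [-0.72  0.18  0.37  1.64 -0.07  1.33  0.88] F [-1.04  0.79 -0.03] T [ 0.037 -0.005  0.002] w 0.0827
xyz [ 4.1 -5.7  0.2] rot [ 0.13 -0.01 -0.35]
[[263.61143692 181.43079068]
 [264.48121803 192.35917726]]
```

View pics/w1.png

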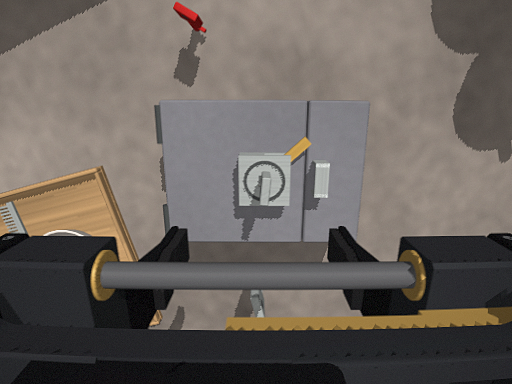

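View pics/w1c.png

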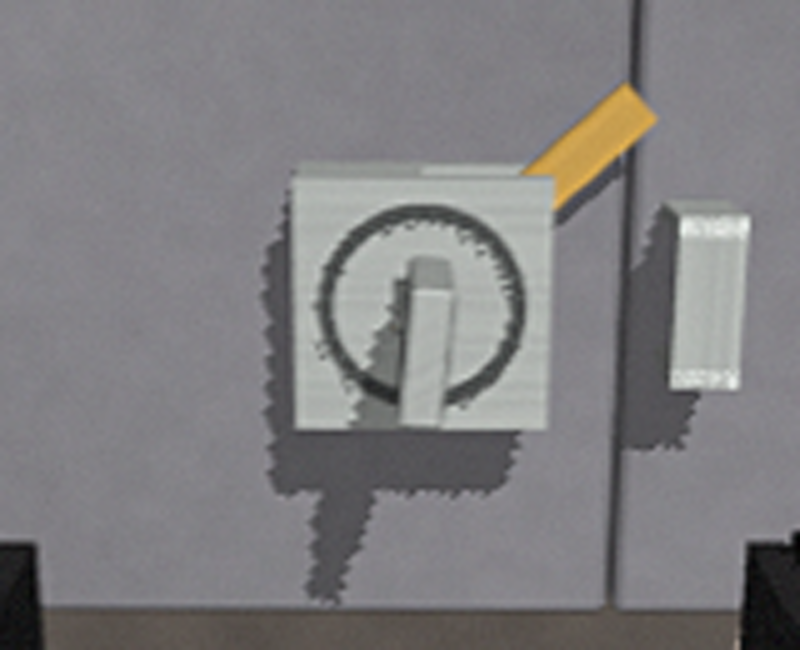

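```bash
python3 - <<'E'
from h import *
w=cam("wrist")
def q(P,z):
    a=plane(w,np.array(P)/5+[180,120],z)
    print(a.mean(0).round(4),[np.degrees(np.arctan2(*(a[(i+1)%4]-a[i])[[1,0]])).round(1) for i in range(4)],[np.linalg.norm(a[(i+1)%4]-a[i]).round(4) for i in range(4)])
q([(294,178),(555,176),(548,428),(297,430)],.099)
q([(414,290),(452,291),(443,427),(400,425)],.140)
# lid seam edges
t=cam("top");print(proj(t,[[.53,.176,.099],[.53,.176,.14]]))
crop(t,135,180,180,225,14,"t1c.png")
s=cam("scene");crop(s,265,110,310,150,16,"s1c.png")
togo([.530,.176,.24],69.8)
E
```

```text
[0.5289 0.1794 0.099 ] [np.float64(70.0), np.float64(-20.3), np.float64(-110.0), np.float64(159.2)] [np.float64(0.0518), np.float64(0.0526), np.float64(0.0523), np.float64(0.0526)]
[0.5286 0.1792 0.14  ] [np.float64(68.0), np.float64(-23.5), np.float64(-113.3), np.float64(154.0)] [np.float64(0.0066), np.float64(0.025), np.float64(0.0077), np.float64(0.0249)]
[[157.24621759 200.70373297]
 [153.51515369 199.19833178]]
t 2.02 pos [0.5311 0.1756 0.2402] yaw 69.93 q [-0.72  0.18  0.37  1.64 -0.07  1.33  0.88] F [ 0.26  0.21 -0.08] T [-0.044 -0.008  0.049] w 0.0701
xyz [ 0.  -1.2  0.2] rot [ 0.02 -0.09  0.13]
```

View pics/s1c.png

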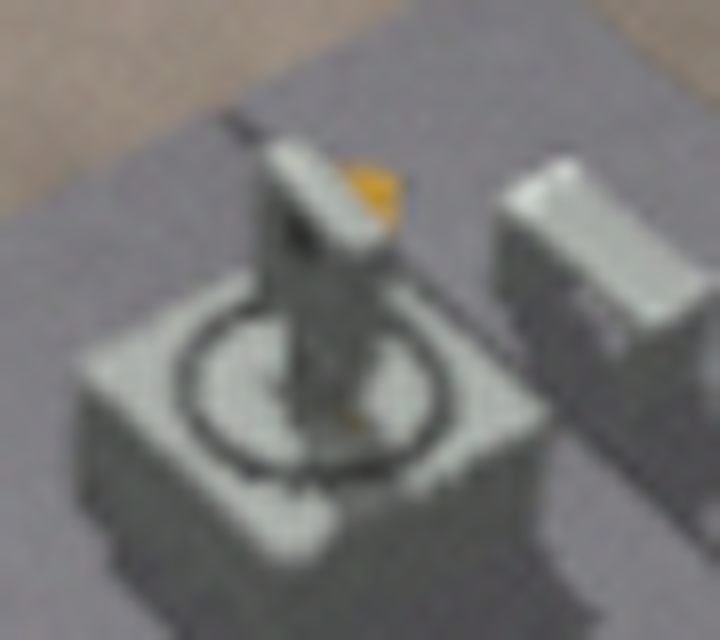

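```bash
python3 - <<'E'
from h import *
w=cam("wrist");w=cam("wrist"); crop(w,190,120,350,250,5,"w2c.png")
np.save("w2.npy",dict(K=w["K"],R=w["R"],t=w["t"],Dd=w["Dd"],rvec=w["rvec"]),allow_pickle=True)
togo([.530,.176,.24],69.8)
E
```

```text
t 2.12 pos [0.5311 0.1756 0.2403] yaw 69.95 q [-0.72  0.18  0.37  1.64 -0.07  1.33  0.88] F [-0.27  0.47 -0.06] T [ 0.003 -0.006 -0.073] w 0.0679
xyz [-0.  -1.1  0.3] rot [ 0.03 -0.09  0.15]
```

View pics/w2c.png

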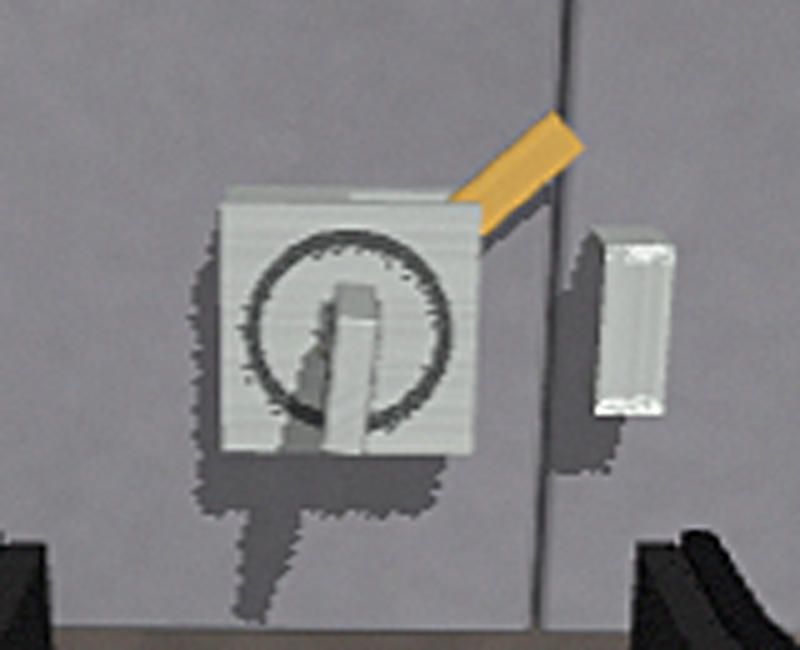

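```bash
python3 - <<'E'
from h import *
w=np.load("w2.npy",allow_pickle=True).item()
def q(P,z):
    a=plane(w,np.array(P)/5+[190,120],z)
    print(a.mean(0).round(4),[np.degrees(np.arctan2(*(a[(i+1)%4]-a[i])[[1,0]])).round(1) for i in range(4)],[np.linalg.norm(a[(i+1)%4]-a[i]).round(4) for i in range(4)])
q([(220,204),(482,203),(474,452),(222,454)],.099)
q([(336,319),(378,320),(368,452),(325,450)],.140)
a=plane(w,np.array([(567,20),(537,620)])/5+[190,120],.075);d=a[1]-a[0];print(np.degrees(np.arctan2(d[1],d[0])))
E
```

```text
[0.5304 0.1765 0.099 ] [np.float64(70.1), np.float64(-20.5), np.float64(-109.7), np.float64(159.0)] [np.float64(0.0523), np.float64(0.0525), np.float64(0.0527), np.float64(0.0527)]
[0.5299 0.1768 0.14  ] [np.float64(68.4), np.float64(-24.0), np.float64(-113.0), np.float64(155.1)] [np.float64(0.0074), np.float64(0.0245), np.float64(0.0078), np.float64(0.0244)]
-20.7011964309476
```

```bash
python3 - <<'E'
from h import *
togo([.530,.1767,.165],66)
E
```

```text
t 2.12 pos [0.5311 0.1756 0.2403] yaw 69.95 q [-0.72  0.18  0.37  1.64 -0.07  1.33  0.88] F [-0.27  0.47 -0.06] T [ 0.003 -0.006 -0.073] w 0.0679
xyz [ 0.5 -1.4 75.3] rot [ 0.02 -0.09  3.95]
```

Call:
{"method": "apply_moves", "body": {"increments": [{"grip": 130,"xyz": [0.5,-1.4,40],"rotation": [0,0,2]},{"grip": 130,"xyz": [0.5,-1.4,75],"rotation": [0,0,4]},{"grip": 130,"xyz": [0.5,-1.4,75],"rotation": [0,0,4]},{"grip": 130,"xyz": [0.5,-1.4,75],"rotation": [0,0,4]}], "squeeze": 15}}

```text
time: 2.62
ee_pos: [0.5305, 0.1773, 0.1668]
eef_rot: [0.839, 0.545, 0.002, -0.0]
ft_force: [0.2, 0.0, -0.2]
width: 0.044
```

```bash
python3 - <<'E'
from h import *
w=cam("wrist"); togo([.530,.1767,.115],66); crop(w,150,130,360,300,3.8,"w3c.png")
np.save("w3.npy",dict(K=w["K"],R=w["R"],t=w["t"],Dd=w["Dd"],rvec=w["rvec"]),allow_pickle=True)
print(proj(w,[[.530,.1767,.14],[.5304,.1765,.099]]))
E
```

```text
t 2.67 pos [0.5308 0.1773 0.1671] yaw 66.01 q [-0.72  0.23  0.37  1.74 -0.09  1.18  0.82] F [ 0.49 -0.14  0.03] T [-0.049 -0.003 -0.006] w 0.0433
xyz [-1.1 -0.6 52.1] rot [ 0.11 -0.21  0.01]
[[259.31522742 230.71196342]
 [258.88697505 210.76829042]]
```

View pics/w3c.png

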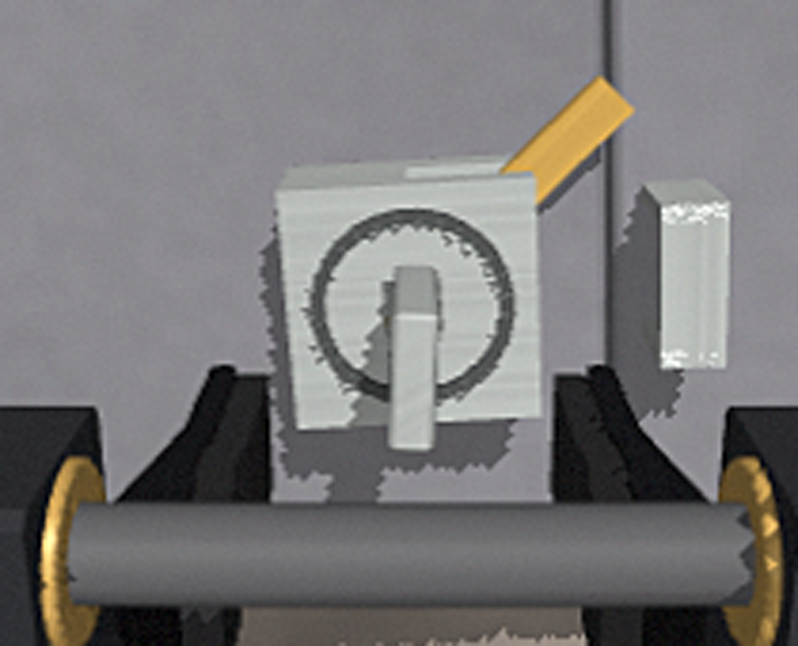

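```bash
python3 - <<'E'
from h import *
w=np.load("w3.npy",allow_pickle=True).item()
def q(P,z):
    a=plane(w,np.array(P)/3.8+[150,130],z)
    print(a.mean(0).round(4),[np.degrees(np.arctan2(*(a[(i+1)%4]-a[i])[[1,0]])).round(1) for i in range(4)],[np.linalg.norm(a[(i+1)%4]-a[i]).round(4) for i in range(4)])
q([(276,192),(536,174),(541,417),(299,430)],.099)
q([(391,314),(436,316),(434,450),(389,448)],.140)
E
```

```text
[0.5304 0.1763 0.099 ] [np.float64(69.9), np.float64(-21.1), np.float64(-110.8), np.float64(159.4)] [np.float64(0.0523), np.float64(0.0531), np.float64(0.0518), np.float64(0.0524)]
[0.5299 0.1762 0.14  ] [np.float64(63.2), np.float64(-24.5), np.float64(-117.0), np.float64(154.8)] [np.float64(0.0076), np.float64(0.025), np.float64(0.0079), np.float64(0.025)]
```

Call:
{"method": "apply_moves", "body": {"increments": [{"grip": 130,"xyz": [-1.2,-0.6,25],"rotation": [0,-0.2,0.7]},{"grip": 130,"xyz": [-1.2,-0.6,45],"rotation": [0,-0.2,0.7]},{"grip": 130,"xyz": [-1.2,-0.6,52],"rotation": [0,-0.2,0.7]},{"grip": 130,"xyz": [-1.2,-0.6,52],"rotation": [0,-0.2,0.7]},{"grip": 130,"xyz": [-1.2,-0.6,52],"rotation": [0,-0.2,0.7]}]}}

```text
time: 3.3
ee_pos: [0.5306, 0.1768, 0.1163]
eef_rot: [0.842, 0.54, 0.001, 0.001]
ft_force: [0.1, -0.4, -1.0]
width: 0.0426
```

```bash
python3 - <<'E'
from h import *
w=cam("wrist"); togo([.530,.1764,.115],65.2); crop(w,150,130,360,300,3.8,"w4c.png"); print(r.read_state()["joint_torque"].round(4))
E
```

```text
t 3.35 pos [0.5305 0.1768 0.1162] yaw 65.31 q [-0.71  0.29  0.36  1.8  -0.11  1.08  0.83] F [ 0.68 -0.36  0.06] T [-0.025 -0.024 -0.021] w 0.0427
xyz [-0.6 -0.3  1.2] rot [ 0.17 -0.08  0.11]
[-1.05000e-02 -5.13551e+01  4.54960e+00 -3.49236e+01 -6.00000e-04
  8.16000e-02  5.00000e-04]
```

View pics/w4c.png

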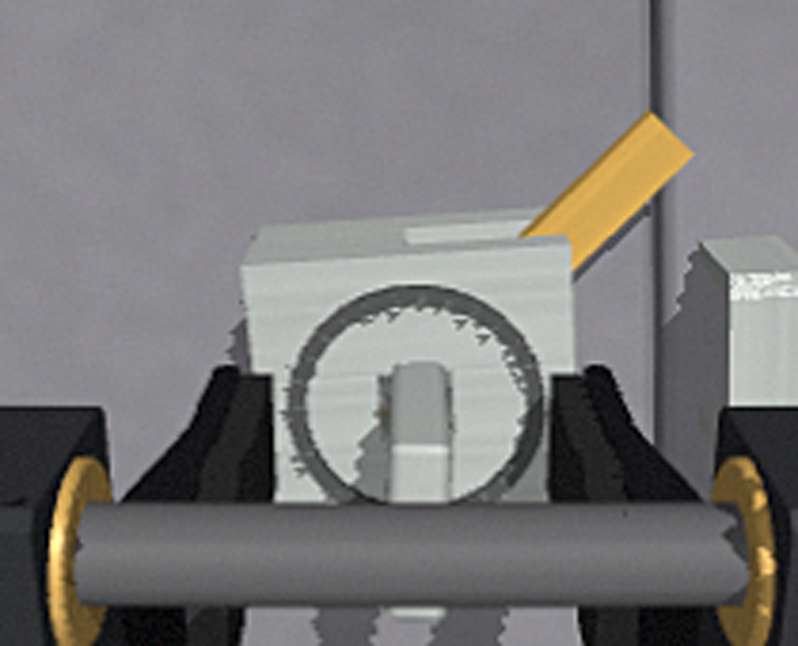

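Call:
{"method": "apply_moves", "body": {"increments": [{"grip": 200,"xyz": [0,0,0.5],"rotation": [0,0,0]},{"grip": 255,"xyz": [0,0,0.5],"rotation": [0,0,0]},{"grip": 255,"xyz": [0,0,0.5],"rotation": [0,0,0]},{"grip": 255,"xyz": [0,0,0.5],"rotation": [0,0,0]},{"grip": 255,"xyz": [0,0,0.5],"rotation": [0,0,0]}], "squeeze": 15}}

```text
time: 3.98
ee_pos: [0.5305, 0.1768, 0.1156]
eef_rot: [0.842, 0.54, 0.001, 0.001]
ft_force: [-0.2, -0.4, -0.2]
width: 0.0086
```

```bash
cat >> h.py <<'E'
def fs(n=4):
    a=[];
    for _ in range(n):
        viewer.camera("top"); s=r.read_state(); Rt=R.from_quat(s["eef_rot"]).as_matrix()
        a.append(np.r_[s["ft_force"],s["torque"],s["joint_torque"][[5,6]],np.degrees(np.arctan2(Rt[1,0],Rt[0,0])),s["ee_pos"]*1e3,s["width"]*1e3,s["joint_positions"][6]])
    a=np.array(a); m=a.mean(0); print("t",round(s["time"],2),"F",m[:3].round(2),"T",m[3:6].round(3),"sdTz",a[:,5].std().round(3),"tq6,7",m[6:8].round(4),"yaw",m[8].round(2),"pos",m[9:12].round(2),"w",m[12].round(2),"q7",m[13].round(3))
E
python3 -c "
from h import *
fs(2); fs(4)"
```

```text
t 4.08 F [0.03 0.51 0.3 ] T [ 0.016 -0.019  0.007] sdTz 0.003 tq6,7 [0.0913 0.    ] yaw 65.31 pos [530.47 176.8  115.62] w 8.53 q7 0.827
t 4.28 F [-0.68 -0.38 -0.44] T [0.017 0.009 0.009] sdTz 0.023 tq6,7 [0.0909 0.    ] yaw 65.31 pos [530.47 176.79 115.63] w 8.35 q7 0.827
```

Call:
{"method": "apply_moves", "body": {"increments": [{"grip": 255,"xyz": [0,0,0],"rotation": [0,0,6]},{"grip": 255,"xyz": [0,0,0],"rotation": [0,0,12]},{"grip": 255,"xyz": [0,0,0],"rotation": [0,0,18]},{"grip": 255,"xyz": [0,0,0],"rotation": [0,0,22]},{"grip": 255,"xyz": [0,0,0],"rotation": [0,0,22]}]}}

```text
time: 4.9
ee_pos: [0.5309, 0.1772, 0.1158]
eef_rot: [0.929, 0.369, 0.002, 0.001]
ft_force: [2.7, 1.8, -1.6]
width: 0.0086
```

```bash
python3 -c "
from h import *
fs(3)"
```

```text
t 5.05 F [ 2.35  1.62 -1.47] T [ 0.351 -0.668  0.055] sdTz 0.013 tq6,7 [ 1.1594 -0.1621] yaw 43.41 pos [530.77 177.05 115.75] w 8.4 q7 0.46
```

Call:
{"method": "apply_moves", "body": {"increments": [{"grip": 255,"xyz": [0,0,0],"rotation": [0,0,5]},{"grip": 255,"xyz": [0,0,0],"rotation": [0,0,10]},{"grip": 255,"xyz": [0,0,0],"rotation": [0,0,15]},{"grip": 255,"xyz": [0,0,0],"rotation": [0,0,18]},{"grip": 255,"xyz": [0,0,0],"rotation": [0,0,18]}]}}

```text
time: 5.68
ee_pos: [0.5309, 0.177, 0.1158]
eef_rot: [0.975, 0.22, 0.002, 0.0]
ft_force: [2.1, 1.7, -1.1]
width: 0.0085
```

```bash
python3 -c "
from h import *
fs(3)
w=cam('wrist'); crop(w,150,130,360,300,3.8,'w5c.png')"
```

```text
t 5.83 F [ 2.66  1.69 -1.68] T [ 0.258 -0.651 -0.001] sdTz 0.047 tq6,7 [ 1.1375 -0.1146] yaw 25.5 pos [530.81 177.   115.78] w 8.4 q7 0.161
```

View pics/w5c.png

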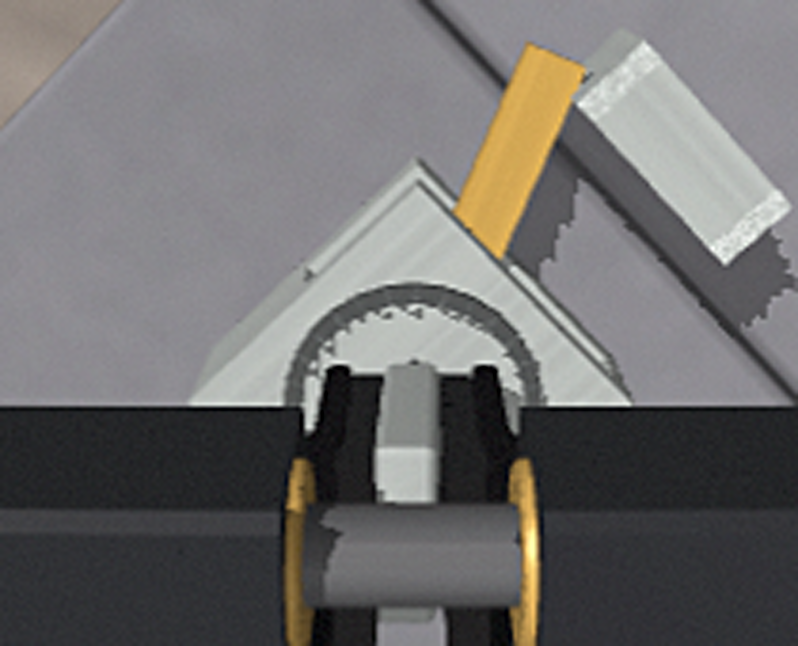

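Call:
{"method": "apply_moves", "body": {"increments": [{"grip": 255,"xyz": [0,0,0],"rotation": [0,0,5]},{"grip": 255,"xyz": [0,0,0],"rotation": [0,0,10]},{"grip": 255,"xyz": [0,0,0],"rotation": [0,0,14]},{"grip": 255,"xyz": [0,0,0],"rotation": [0,0,14]}]}}

```text
time: 6.38
ee_pos: [0.5308, 0.177, 0.1158]
eef_rot: [0.995, 0.1, 0.002, 0.0]
ft_force: [3.3, 1.4, -1.7]
width: 0.0083
```

```bash
python3 -c "
from h import *
fs(4)
w=cam('wrist'); crop(w,150,130,360,300,3.8,'w6c.png')"
```

```text
t 6.58 F [ 2.67  1.47 -1.3 ] T [ 0.163 -0.696  0.037] sdTz 0.04 tq6,7 [ 1.1562 -0.1122] yaw 11.57 pos [530.79 176.96 115.79] w 8.52 q7 -0.071
```

View pics/w6c.png

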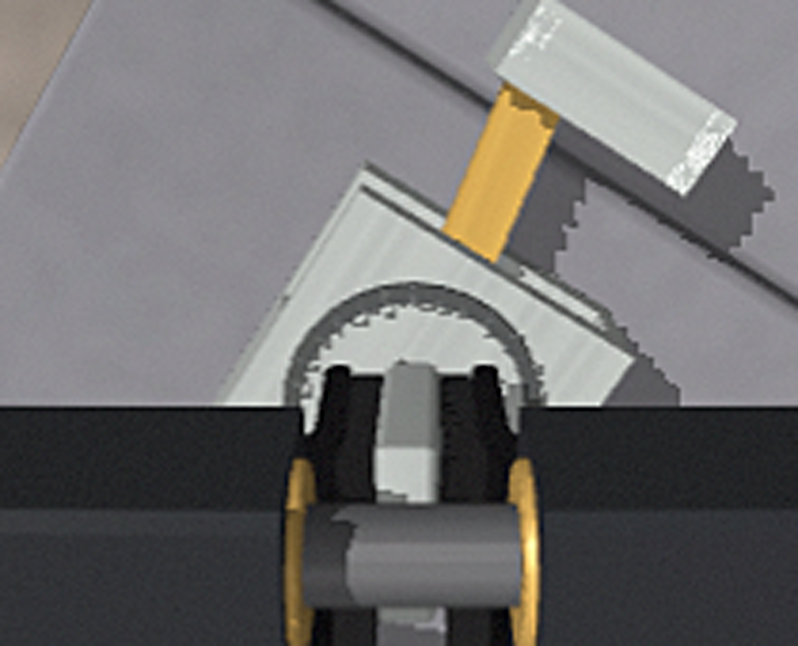

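Call:
{"method": "apply_moves", "body": {"increments": [{"grip": 255,"xyz": [0,0,0],"rotation": [0,0,2]},{"grip": 255,"xyz": [0,0,0],"rotation": [0,0,4]},{"grip": 255,"xyz": [0,0,0],"rotation": [0,0,4]}]}}

```text
time: 7.0
ee_pos: [0.5308, 0.177, 0.1158]
eef_rot: [0.998, 0.065, 0.002, -0.0]
ft_force: [2.5, 1.0, -1.4]
width: 0.0085
```

```bash
python3 -c "
from h import *
fs(4)"
```

```text
t 7.2 F [ 3.47  0.82 -1.73] T [ 0.147 -0.72   0.039] sdTz 0.023 tq6,7 [ 1.1443 -0.0882] yaw 7.54 pos [530.77 176.95 115.79] w 8.64 q7 -0.138
```

Call:
{"method": "apply_moves", "body": {"increments": [{"grip": 255,"xyz": [0,0,0],"rotation": [0,0,1]},{"grip": 255,"xyz": [0,0,0],"rotation": [0,0,2]},{"grip": 255,"xyz": [0,0,0],"rotation": [0,0,2]}]}}

```text
time: 7.58
ee_pos: [0.5307, 0.1769, 0.1158]
eef_rot: [0.999, 0.048, 0.002, -0.0]
ft_force: [3.3, -0.5, -1.7]
width: 0.0083
```

```bash
python3 -c "
from h import *
fs(4)"
```

```text
t 7.78 F [ 2.52  0.97 -1.18] T [ 0.125 -0.704  0.025] sdTz 0.023 tq6,7 [ 1.1527 -0.0589] yaw 5.55 pos [530.77 176.94 115.8 ] w 8.77 q7 -0.171
```

Call:
{"method": "apply_moves", "body": {"increments": [{"grip": 255,"xyz": [0,0,0],"rotation": [0,0,1]},{"grip": 255,"xyz": [0,0,0],"rotation": [0,0,2]},{"grip": 255,"xyz": [0,0,0],"rotation": [0,0,2]}]}}

```text
time: 8.15
ee_pos: [0.5308, 0.177, 0.1158]
eef_rot: [1.0, 0.031, 0.002, -0.0]
ft_force: [3.2, 0.7, -2.5]
width: 0.0087
```

```bash
python3 -c "
from h import *
fs(4)
w=cam('wrist'); crop(w,150,130,360,300,3.8,'w7c.png')"
```

```text
t 8.35 F [ 2.78  0.49 -0.98] T [ 0.093 -0.697 -0.004] sdTz 0.012 tq6,7 [ 1.1492 -0.0591] yaw 3.55 pos [530.74 176.93 115.78] w 8.55 q7 -0.205
```

View pics/w7c.png

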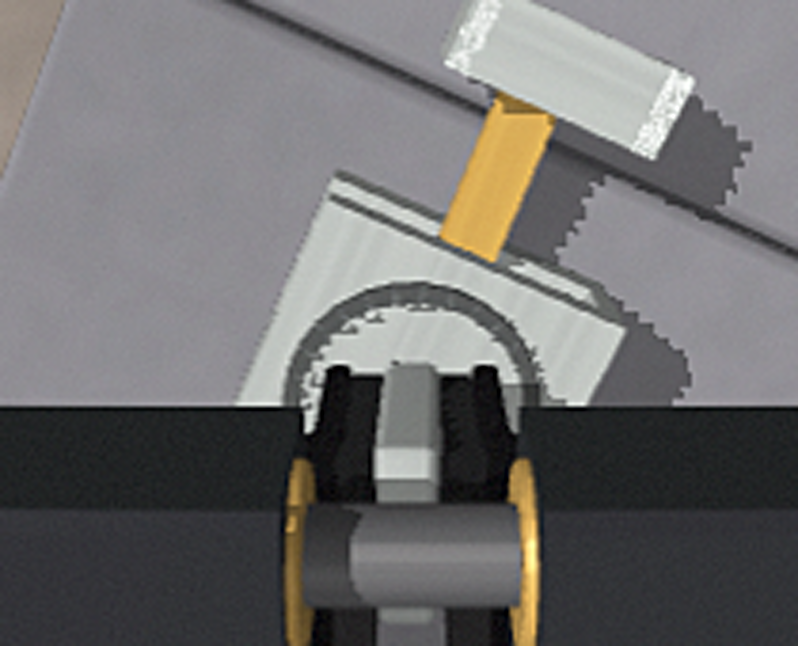

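Call:
{"method": "apply_moves", "body": {"increments": [{"grip": 255,"xyz": [0,0,0],"rotation": [0,0,1.5]},{"grip": 255,"xyz": [0,0,0],"rotation": [0,0,1.5]}]}}

```text
time: 8.65
ee_pos: [0.5308, 0.1769, 0.1158]
eef_rot: [1.0, 0.018, 0.002, -0.0]
ft_force: [2.5, 0.8, -0.9]
width: 0.0086
```

```bash
python3 -c "
from h import *
fs(4)"
```

```text
t 8.85 F [ 3.29  0.75 -1.21] T [ 0.114 -0.702  0.023] sdTz 0.023 tq6,7 [ 1.1471 -0.0725] yaw 2.06 pos [530.76 176.92 115.79] w 8.53 q7 -0.229
```

Call:
{"method": "apply_moves", "body": {"increments": [{"grip": 255,"xyz": [0,0,0],"rotation": [0,0,1.5]},{"grip": 255,"xyz": [0,0,0],"rotation": [0,0,1.5]}]}}

```text
time: 9.1
ee_pos: [0.5308, 0.1769, 0.1158]
eef_rot: [1.0, 0.005, 0.002, -0.0]
ft_force: [3.6, 0.3, -1.7]
width: 0.0089
```

```bash
python3 -c "
from h import *
fs(4)"
```

```text
t 9.3 F [ 3.28  0.66 -1.24] T [ 0.119 -0.708  0.02 ] sdTz 0.013 tq6,7 [ 1.1453 -0.0724] yaw 0.56 pos [530.73 176.93 115.78] w 8.52 q7 -0.254
```

Call:
{"method": "apply_moves", "body": {"increments": [{"grip": 255,"xyz": [0,0,0],"rotation": [0,0,1.5]},{"grip": 255,"xyz": [0,0,0],"rotation": [0,0,1.5]}]}}

```text
time: 9.55
ee_pos: [0.5308, 0.1769, 0.1158]
eef_rot: [1.0, -0.008, 0.002, -0.0]
ft_force: [3.8, 0.7, -0.5]
width: 0.0084
```

```bash
python3 -c "
from h import *
fs(4)
w=cam('wrist'); crop(w,150,130,360,300,3.8,'w8c.png')"
```

```text
t 9.75 F [ 3.03  0.67 -1.06] T [ 0.094 -0.765  0.04 ] sdTz 0.02 tq6,7 [ 1.2157 -0.0754] yaw -0.93 pos [530.77 176.93 115.79] w 8.56 q7 -0.279
```

View pics/w8c.png

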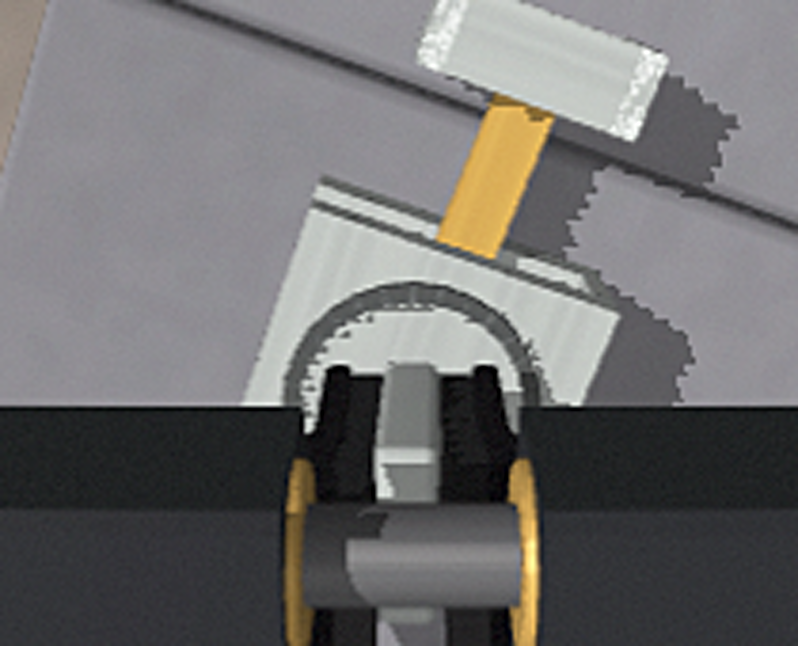

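Call:
{"method": "apply_moves", "body": {"increments": [{"grip": 255,"xyz": [0,0,0],"rotation": [0,0,1]},{"grip": 255,"xyz": [0,0,0],"rotation": [0,0,1]}]}}

```text
time: 10.05
ee_pos: [0.5308, 0.1769, 0.1158]
eef_rot: [1.0, -0.017, 0.002, -0.0]
ft_force: [3.4, 0.2, -1.3]
width: 0.0084
```

```bash
python3 -c "
from h import *
fs(4)"
```

```text
t 10.25 F [ 3.65  1.02 -1.85] T [ 0.102 -0.862  0.027] sdTz 0.033 tq6,7 [ 1.4218 -0.0737] yaw -1.93 pos [530.81 176.92 115.81] w 8.57 q7 -0.296
```

Call:
{"method": "apply_moves", "body": {"increments": [{"grip": 255,"xyz": [0,0,0],"rotation": [0,0,1.5]},{"grip": 255,"xyz": [0,0,0],"rotation": [0,0,1.5]}]}}

```text
time: 10.5
ee_pos: [0.5309, 0.1769, 0.1158]
eef_rot: [1.0, -0.03, 0.002, -0.0]
ft_force: [3.4, 0.9, -2.5]
width: 0.0087
```

```bash
python3 -c "
from h import *
fs(4)"
```

```text
t 10.7 F [ 4.32  0.78 -2.44] T [ 0.109 -1.074  0.069] sdTz 0.024 tq6,7 [ 1.6416 -0.111 ] yaw -3.42 pos [530.89 176.92 115.83] w 8.51 q7 -0.32
```

Call:
{"method": "apply_moves", "body": {"increments": [{"grip": 255,"xyz": [0,0,0],"rotation": [0,0,2]},{"grip": 255,"xyz": [0,0,0],"rotation": [0,0,2]}]}}

```text
time: 10.95
ee_pos: [0.531, 0.177, 0.1158]
eef_rot: [0.999, -0.048, 0.002, -0.0]
ft_force: [4.8, 1.1, -2.1]
width: 0.0084
```

```bash
python3 -c "
from h import *
fs(4)"
```

```text
t 11.15 F [ 5.22  0.45 -2.54] T [ 0.153 -1.166  0.083] sdTz 0.033 tq6,7 [ 1.8402 -0.1398] yaw -5.48 pos [530.97 176.93 115.85] w 8.77 q7 -0.355
```

Call:
{"method": "apply_moves", "body": {"increments": [{"grip": 255,"xyz": [0,0,0],"rotation": [0,0,2]},{"grip": 255,"xyz": [0,0,0],"rotation": [0,0,2]}]}}

```text
time: 11.4
ee_pos: [0.5312, 0.177, 0.1159]
eef_rot: [0.998, -0.066, 0.002, -0.0]
ft_force: [5.6, 0.9, -2.7]
width: 0.0087
```

```bash
python3 -c "
from h import *
fs(4)
w=cam('wrist'); crop(w,150,130,360,300,3.8,'w9c.png')"
```

```text
t 11.6 F [ 5.49  0.78 -2.73] T [ 0.147 -1.246  0.128] sdTz 0.013 tq6,7 [ 1.9537 -0.1589] yaw -7.53 pos [531.14 176.93 115.87] w 8.75 q7 -0.389
```

View pics/w9c.png

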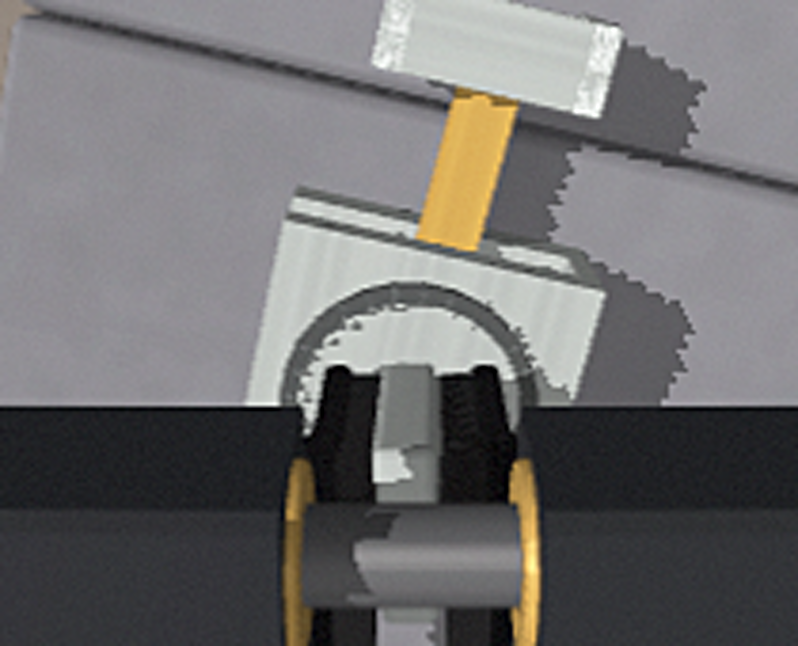

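Call:
{"method": "apply_moves", "body": {"increments": [{"grip": 255,"xyz": [-0.6,0.2,0],"rotation": [0,0,-7]},{"grip": 255,"xyz": [-0.6,0.2,0],"rotation": [0,0,-14]},{"grip": 255,"xyz": [-0.6,0.2,0],"rotation": [0,0,-22]},{"grip": 255,"xyz": [-0.6,0.2,0],"rotation": [0,0,-30]},{"grip": 255,"xyz": [-0.6,0.2,0],"rotation": [0,0,-30]}]}}

```text
time: 12.28
ee_pos: [0.5296, 0.1768, 0.1156]
eef_rot: [0.981, 0.194, 0.001, 0.0]
ft_force: [0.1, 0.1, 0.8]
width: 0.0085
```

```bash
python3 -c "
from h import *
fs(3);togo([.5304,.1767,.1158],30)
w=cam('wrist'); crop(w,150,130,360,300,3.8,'w10c.png')"
```

```text
t 12.43 F [-0.38  0.3  -0.32] T [0.008 0.009 0.017] sdTz 0.038 tq6,7 [0.0647 0.2467] yaw 22.27 pos [529.99 176.7  115.67] w 8.64 q7 0.106
t 12.43 pos [0.5301 0.1767 0.1157] yaw 22.29 q [-0.81  0.29  0.47  1.8  -0.15  1.08  0.11] F [-0.49  0.63 -0.04] T [-0.03   0.011 -0.004] w 0.0089
xyz [ 0.3  0.1 -0.1] rot [ 0.09 -0.2  -7.71]
```

View pics/w10c.png

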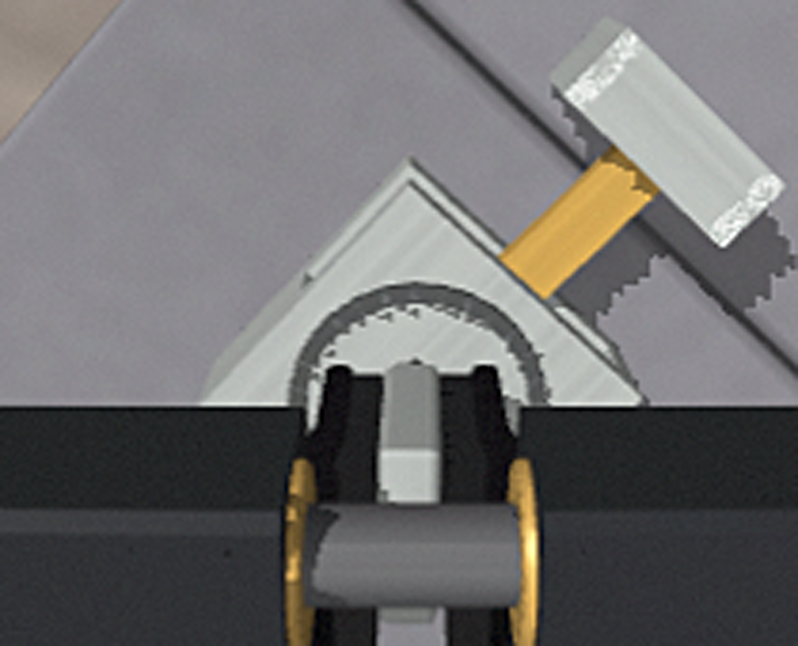

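Call:
{"method": "apply_moves", "body": {"increments": [{"grip": 255,"xyz": [0.3,0,0],"rotation": [0,0,-9]},{"grip": 255,"xyz": [0.3,0,0],"rotation": [0,0,-18]},{"grip": 255,"xyz": [0.3,0,0],"rotation": [0,0,-27]},{"grip": 255,"xyz": [0.3,0,0],"rotation": [0,0,-36]},{"grip": 255,"xyz": [0.3,0,0],"rotation": [0,0,-40]}]}}

```text
time: 13.1
ee_pos: [0.5304, 0.1766, 0.1156]
eef_rot: [0.855, 0.518, 0.001, 0.001]
ft_force: [1.0, -0.3, -0.4]
width: 0.0082
```

Call:
{"method": "apply_moves", "body": {"increments": [{"grip": 255,"xyz": [0,0,0],"rotation": [0,0,0]}]}}

```text
time: 13.22
ee_pos: [0.5303, 0.1765, 0.1156]
eef_rot: [0.856, 0.517, 0.001, 0.001]
ft_force: [0.3, 0.4, -0.3]
width: 0.0083
```

```bash
python3 -c "
from h import *
fs(3);togo([.5304,.1767,.1158],69.5)
w=cam('wrist'); crop(w,150,130,360,300,3.8,'w11c.png')
np.save('w11.npy',dict(K=w['K'],R=w['R'],t=w['t'],Dd=w['Dd'],rvec=w['rvec']),allow_pickle=True)
"
```

```text
t 13.38 F [-0.04 -0.03 -0.11] T [ 0.038 -0.031  0.016] sdTz 0.015 tq6,7 [0.1434 0.1132] yaw 62.27 pos [530.34 176.55 115.62] w 8.54 q7 0.775
t 13.38 pos [0.5303 0.1766 0.1156] yaw 62.29 q [-0.72  0.29  0.37  1.8  -0.11  1.08  0.78] F [-0.57  0.31  0.27] T [-0.013 -0.024  0.007] w 0.0086
xyz [ 0.2 -0.  -0.2] rot [ 0.19 -0.06 -7.21]
```

View pics/w11c.png

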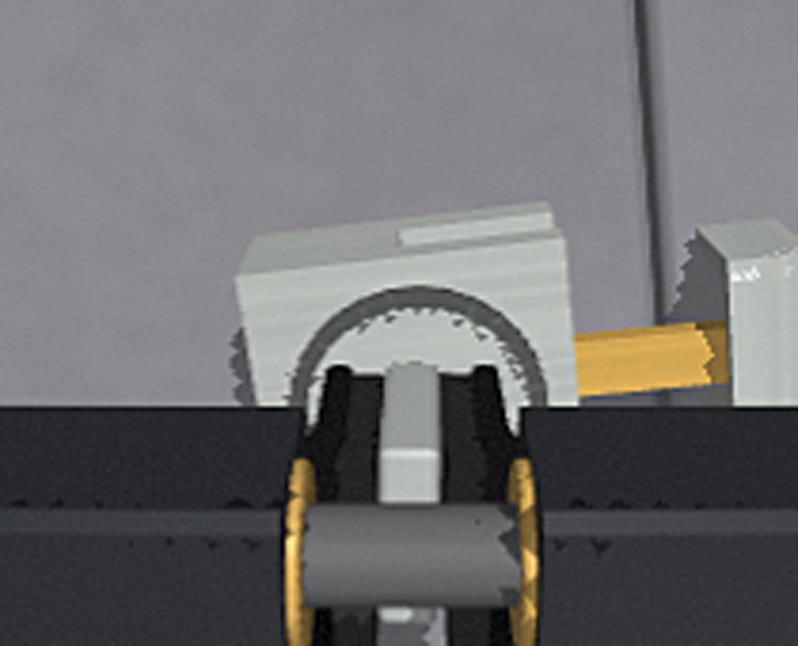

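Call:
{"method": "apply_moves", "body": {"increments": [{"grip": 255,"xyz": [0,0,0],"rotation": [0.2,0,-3.5]},{"grip": 255,"xyz": [0,0,0],"rotation": [0.2,0,-7.2]},{"grip": 255,"xyz": [0,0,0],"rotation": [0.2,0,-7.2]},{"grip": 255,"xyz": [0,0,0],"rotation": [0.2,0,-7.2]}]}}

```text
time: 13.92
ee_pos: [0.5303, 0.1766, 0.1156]
eef_rot: [0.822, 0.569, 0.0, -0.0]
ft_force: [-0.3, 0.7, -0.2]
width: 0.0087
```

```bash
python3 -c "
from h import *
fs(3);togo([.5304,.1765,.1158],69.5)
w=cam('wrist'); crop(w,150,130,360,300,3.8,'w12c.png')
"
```

```text
t 14.07 F [-0.79  0.71  0.94] T [ 0.025  0.06  -0.007] sdTz 0.018 tq6,7 [ 0.0156 -0.0245] yaw 69.45 pos [530.29 176.55 115.59] w 8.28 q7 0.899
t 14.07 pos [0.5303 0.1766 0.1156] yaw 69.46 q [-0.7   0.29  0.35  1.8  -0.11  1.08  0.9 ] F [-1.19  1.15  1.34] T [ 0.05   0.055 -0.015] w 0.0084
xyz [-0.   0.1 -0.2] rot [-0.01 -0.06 -0.04]
```

View pics/w12c.png

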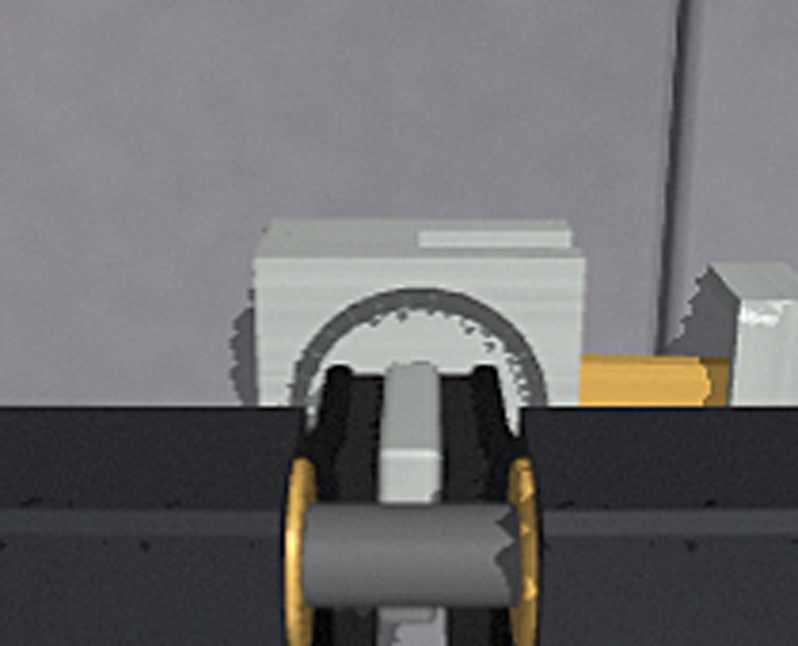

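Call:
{"method": "apply_moves", "body": {"increments": [{"grip": 255,"xyz": [0,0,-2],"rotation": [0,0,0]},{"grip": 255,"xyz": [0,0,-4],"rotation": [0,0,0]},{"grip": 255,"xyz": [0,0,-6],"rotation": [0,0,0]}]}}

```text
time: 14.5
ee_pos: [0.5303, 0.1765, 0.1218]
eef_rot: [0.822, 0.57, 0.0, -0.0]
ft_force: [0.4, -0.0, -0.7]
width: 0.0083
```

```bash
python3 -c "
from h import *
fs(3);togo([.5304,.1765,.1228],69.5)
w=cam('wrist'); crop(w,150,130,360,300,3.8,'w13c.png'); s=cam('scene'); crop(s,255,90,320,150,12,'s13.png')
"
```

```text
t 14.65 F [ 0.16 -0.27  0.06] T [ 0.009 -0.001 -0.009] sdTz 0.012 tq6,7 [ 0.1031 -0.0041] yaw 69.47 pos [530.44 176.54 121.9 ] w 8.47 q7 0.897
t 14.65 pos [0.5304 0.1765 0.1217] yaw 69.47 q [-0.7   0.28  0.35  1.79 -0.11  1.09  0.9 ] F [-0.47  0.09 -0.49] T [0.021 0.045 0.004] w 0.0087
xyz [-0.   0.  -1.1] rot [ 0.   -0.07 -0.03]
```

View pics/s13.png

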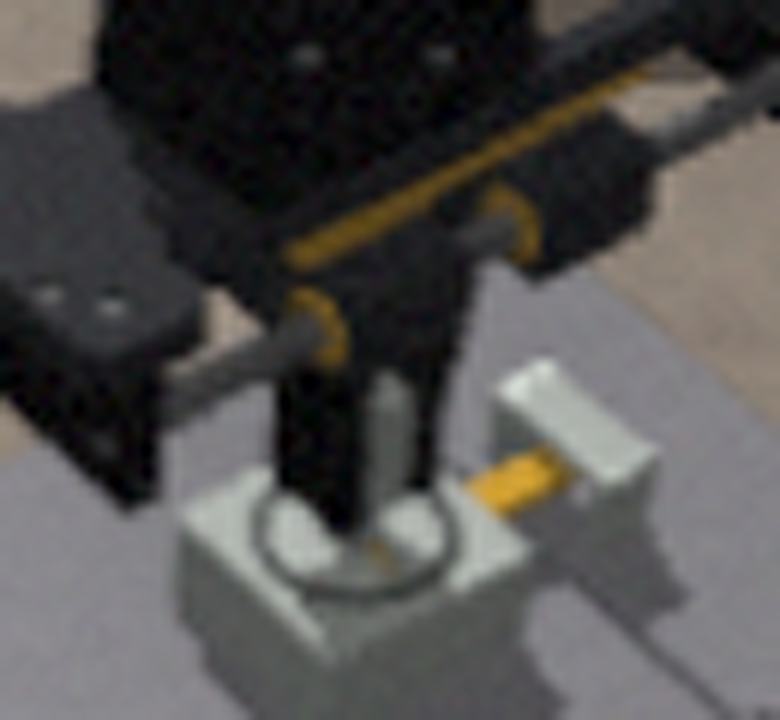

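No resistance so far; the lug is now about level with the plate. I'll continue straight up slowly.

Call:
{"method": "apply_moves", "body": {"increments": [{"grip": 255,"xyz": [0,0,-2],"rotation": [0,0,0]},{"grip": 255,"xyz": [0,0,-4],"rotation": [0,0,0]},{"grip": 255,"xyz": [0,0,-6],"rotation": [0,0,0]},{"grip": 255,"xyz": [0,0,-8],"rotation": [0,0,0]}]}}

```text
time: 15.25
ee_pos: [0.5303, 0.1765, 0.1297]
eef_rot: [0.822, 0.57, 0.0, -0.0]
ft_force: [0.1, -0.0, -0.5]
width: 0.0085
```

```bash
python3 -c "
from h import *
fs(3);togo([.5304,.1765,.1428],69.5)
"
```

```text
t 15.4 F [-0.25 -0.24 -0.25] T [-0.038 -0.034  0.003] sdTz 0.029 tq6,7 [ 0.1045 -0.0023] yaw 69.47 pos [530.39 176.55 129.87] w 8.32 q7 0.894
t 15.4 pos [0.5303 0.1765 0.1297] yaw 69.48 q [-0.7   0.27  0.35  1.78 -0.1   1.11  0.89] F [ 0.06 -0.19 -0.78] T [-0.013 -0.041  0.039] w 0.0082
xyz [ -0.    0.1 -13.1] rot [-0.   -0.07 -0.02]
```

Call:
{"method": "apply_moves", "body": {"increments": [{"grip": 255,"xyz": [0,0,-3],"rotation": [0,0,0]},{"grip": 255,"xyz": [0,0,-6],"rotation": [0,0,0]},{"grip": 255,"xyz": [0,0,-9],"rotation": [0,0,0]},{"grip": 255,"xyz": [0,0,-13],"rotation": [0,0,0]},{"grip": 255,"xyz": [0,0,-16],"rotation": [0,0,0]}]}}

```text
time: 16.02
ee_pos: [0.5304, 0.1765, 0.1461]
eef_rot: [0.822, 0.57, 0.001, -0.0]
ft_force: [-0.1, -0.2, -0.1]
width: 0.0083
```

```bash
python3 -c "
from h import *
fs(3);togo([.5304,.1765,.1428],69.5)
w=cam('wrist'); crop(w,150,130,360,300,3.8,'w14c.png'); s=cam('scene'); crop(s,255,80,320,150,10,'s14.png')
"
```

```text
t 16.18 F [ 0.48  0.14 -0.3 ] T [-0.014 -0.006  0.022] sdTz 0.015 tq6,7 [ 0.1166 -0.0039] yaw 69.48 pos [530.51 176.58 146.16] w 8.58 q7 0.889
t 16.18 pos [0.5304 0.1766 0.1459] yaw 69.48 q [-0.71  0.25  0.35  1.76 -0.1   1.14  0.89] F [ 0.57  0.33 -0.  ] T [-0.01   0.014  0.   ] w 0.0084
xyz [-0.1  0.   3.1] rot [ 0.01 -0.08 -0.02]
```

View pics/s14.png

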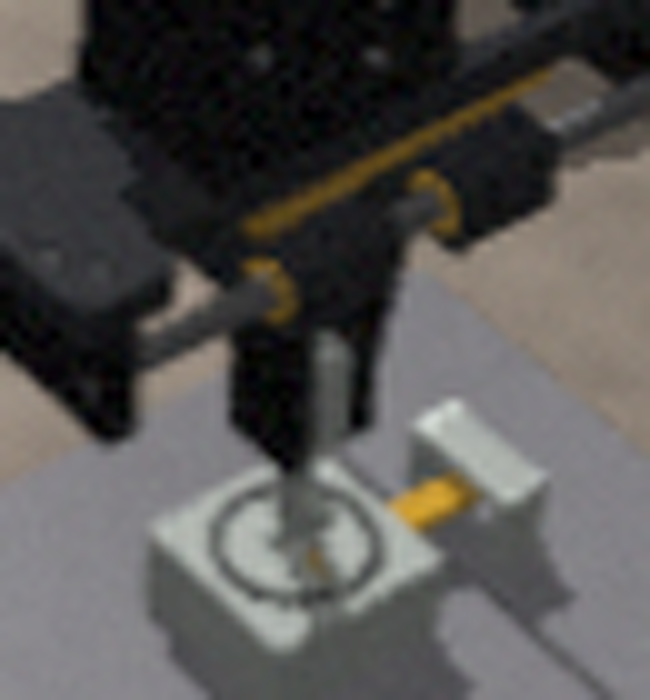

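Call:
{"method": "apply_moves", "body": {"increments": [{"grip": 255,"xyz": [0,0,-20],"rotation": [0,0,0]},{"grip": 255,"xyz": [0,0,-50],"rotation": [0,0,0]},{"grip": 255,"xyz": [0,0,-70],"rotation": [0,0,0]},{"grip": 255,"xyz": [0,0,-74],"rotation": [0,0,0]}], "squeeze": 25}}

```text
time: 16.77
ee_pos: [0.5308, 0.1766, 0.2206]
eef_rot: [0.822, 0.57, 0.001, -0.0]
ft_force: [0.5, -0.1, -1.2]
width: 0.0073
```

```bash
python3 - <<'E'
from h import *
c=cam("top"); d=cam("scene")
P=depthpt(c,[(u,190) for u in range(256,316,3)]); print(P.round(3))
# rim points: in image, high z ring
uu,vv=np.meshgrid(np.arange(255,318),np.arange(158,222)); pts=depthpt(c,np.c_[uu.ravel(),vv.ravel()])
m=(pts[:,2]>.040)&(pts[:,2]<.06); q=pts[m]; print(m.sum(), q[:,2].max(), np.percentile(q[:,2],95))
import scipy.optimize as so
f=lambda x:np.hypot(q[:,0]-x[0],q[:,1]-x[1])-x[2]
s=so.least_squares(f,[.56,-.11,.053],loss="soft_l1",f_scale=.002); print(s.x, np.std(f(s.x)))
rr=np.hypot(pts[:,0]-s.x[0],pts[:,1]-s.x[1])
for a in range(0,60,4):
    k=(rr>=a/1e3)&(rr<(a+4)/1e3); print(a,np.median(pts[k,2]).round(4),k.sum())
cv2.imwrite("pics/top2.png",c["img"]); cv2.imwrite("pics/scene2.png",d["img"])
togo([.56,-.11,.22],80)
E
```

```text
[[ 0.562 -0.043  0.02 ]
 [ 0.564 -0.051  0.005]
 [ 0.56  -0.057  0.048]
 [ 0.561 -0.064  0.039]
 [ 0.562 -0.072  0.025]
 [ 0.563 -0.079  0.017]
 [ 0.563 -0.086  0.014]
 [ 0.563 -0.094  0.011]
 [ 0.564 -0.101  0.008]
 [ 0.563 -0.108  0.016]
 [ 0.564 -0.116  0.008]
 [ 0.563 -0.122  0.015]
 [ 0.564 -0.13   0.008]
 [ 0.563 -0.137  0.014]
 [ 0.563 -0.143  0.02 ]
 [ 0.563 -0.15   0.02 ]
 [ 0.561 -0.156  0.034]
 [ 0.56  -0.161  0.049]
 [ 0.564 -0.174  0.006]
 [ 0.564 -0.181  0.009]]
408 0.05186518715034363 0.05015893602683062
[ 0.56136058 -0.11059353  0.05102021] 0.00200479878616323
0 0.0108 9
4 0.0117 28
8 0.0106 41
12 0.0109 61
16 0.0108 80
20 0.0131 92
24 0.0155 116
28 0.0172 135
32 0.02 156
36 0.0239 172
40 0.0283 194
44 0.0354 226
48 0.045 261
52 0.0462 229
56 0.0059 153
t 16.88 pos [0.5302 0.1764 0.2193] yaw 69.48 q [-0.72  0.19  0.36  1.68 -0.07  1.29  0.87] F [ 0.03  0.34 -0.16] T [ 0.025 -0.045  0.018] w 0.0083
xyz [-257.8  128.3   -1. ] rot [-1.000e-02 -6.000e-02 -1.052e+01]
```

View pics/scene2.png

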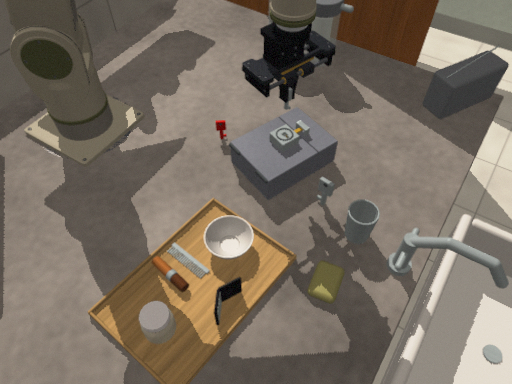

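```bash
cat >> h.py <<'E'
def tilt(yaw,th):
    a=np.radians(yaw);t=np.radians(th); x=np.array([np.cos(a),np.sin(a),0]); L=-np.array([np.sin(a),-np.cos(a),0])
    z=-(np.sin(t)*L+np.cos(t)*np.array([0,0,1])); return np.c_[x,np.cross(z,x),z],L
def togoR(p,Rg):
    s=r.read_state(); Rt=R.from_quat(s["eef_rot"]).as_matrix()
    print("t",round(s["time"],2),"pos",s["ee_pos"].round(4),"q",s["joint_positions"].round(2),"F",s["ft_force"].round(2),"w",round(s["width"],4))
    print("xyz",(Rt.T@(np.array(p)-s["ee_pos"])*1000).round(1),"rot",np.degrees(R.from_matrix(Rt.T@Rg).as_rotvec()).round(2))
def bowlp(th,s0,tipz,yaw=79,a=.0376):
    Rg,L=tilt(yaw,th); u=-Rg[:,2]; return np.array([.5614,-.1106,0])+s0*L+np.array([0,0,tipz])+a*u, Rg
E
python3 - <<'E'
from h import *
for z in(.10,.0145): print(bowlp(45,-.005,z)[0])
p,Rg=bowlp(45,-.005,.10)
togo([p[0],p[1],.20],79)
togoR(p,Rg)
E
```

```text
[ 0.5402094  -0.10648097  0.12658721]
[ 0.5402094  -0.10648097  0.04108721]
t 16.88 pos [0.5302 0.1764 0.2193] yaw 69.48 q [-0.72  0.19  0.36  1.68 -0.07  1.29  0.87] F [ 0.03  0.34 -0.16] T [ 0.025 -0.045  0.018] w 0.0083
xyz [-261.5  108.6   19. ] rot [-0.01 -0.06 -9.52]
t 16.88 pos [0.5302 0.1764 0.2193] q [-0.72  0.19  0.36  1.68 -0.07  1.29  0.87] F [ 0.03  0.34 -0.16] w 0.0083
xyz [-261.6  108.6   92.4] rot [-44.9    3.68  -9.05]
```

Call:
{"method": "apply_moves", "body": {"increments": [{"grip": 255,"xyz": [-40,17,0],"rotation": [0,0,-2]},{"grip": 255,"xyz": [-90,38,0],"rotation": [0,0,-4]},{"grip": 255,"xyz": [-140,58,0],"rotation": [0,0,-6]},{"grip": 255,"xyz": [-190,79,0],"rotation": [0,0,-8]},{"grip": 255,"xyz": [-230,95,0],"rotation": [0,0,-9.5]}]}}

```text
time: 17.5
ee_pos: [0.5377, -0.0746, 0.2179]
eef_rot: [0.772, 0.636, -0.0, -0.001]
ft_force: [1.3, -0.1, -0.7]
width: 0.008
```

```bash
python3 - <<'E'
from h import *
p,Rg=bowlp(45,-.005,.10)
p2,Rg2=bowlp(45,-.005,.13)
fs(2);togoR(p2,Rg2)
E
```

```text
t 17.6 F [-1.02 -2.41 -0.49] T [-0.185  0.103 -0.011] sdTz 0.013 tq6,7 [0.1491 0.2035] yaw 78.63 pos [537.27 -79.54 218.09] w 8.02 q7 1.51
t 17.6 pos [ 0.5374 -0.0781  0.2181] q [-0.42  0.16  0.53  1.72 -0.08  1.28  1.51] F [-0.67  0.83 -0.48] w 0.0083
xyz [-27.2   8.4  61.5] rot [-45.05   0.23  -0.37]
```

Call:
{"method": "apply_moves", "body": {"increments": [{"grip": 255,"xyz": [-8,2,10],"rotation": [-9,0,0]},{"grip": 255,"xyz": [-16,4,20],"rotation": [-18,0,0]},{"grip": 255,"xyz": [-22,6,30],"rotation": [-27,0,0]},{"grip": 255,"xyz": [-27,8,40],"rotation": [-36,0,0]},{"grip": 255,"xyz": [-27,8,50],"rotation": [-45,0,0]}]}}

```text
time: 18.23
ee_pos: [0.5404, -0.1088, 0.1705]
eef_rot: [0.72, 0.587, 0.231, 0.289]
ft_force: [1.0, -2.0, 1.2]
width: 0.0079
```

```bash
python3 - <<'E'
from h import *
p,Rg=bowlp(45,-.005,.10)
fs(2);togoR(p,Rg)
s=cam("scene"); cv2.imwrite("pics/scene3.png",s["img"]); w=cam("wrist"); cv2.imwrite("pics/w15.png",w["img"])
E
```

```text
t 18.32 F [-2.07  0.3  -3.19] T [ 0.234  1.128 -0.02 ] sdTz 0.036 tq6,7 [-3.7674  1.1301] yaw 77.95 pos [ 537.67 -110.23  166.98] w 7.86 q7 0.806
t 18.32 pos [ 0.5377 -0.111   0.1673] q [-0.22 -0.23  0.24  2.39  0.68  0.29  0.82] F [-0.95 -0.25 -1.02] w 0.0078
xyz [  5.3 -26.6  30.7] rot [-2.    1.18 -0.36]
```

View pics/scene3.png

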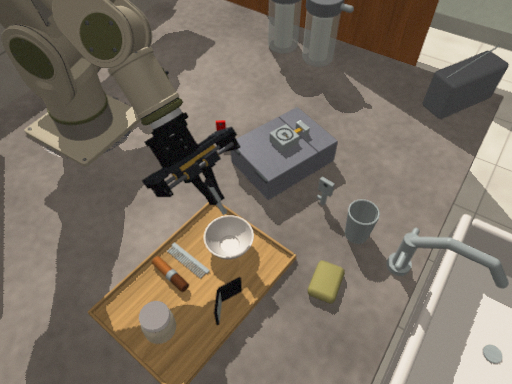

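View pics/w15.png

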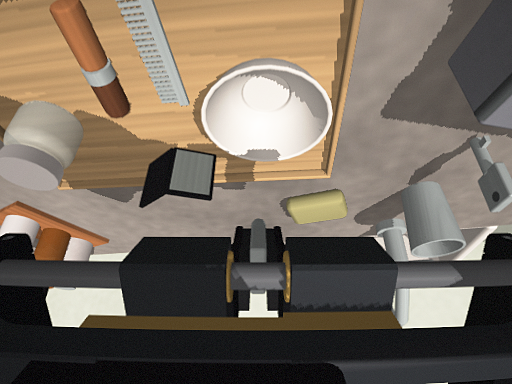

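```bash
python3 - <<'E'
from h import *
for th in(36,38):
  p,Rg=bowlp(th,-.007,.07); print(p);togoR(p,Rg)
E
```

```text
[ 0.54657672 -0.10771865  0.10041904]
t 18.43 pos [ 0.5409 -0.1114  0.171 ] q [-0.22 -0.23  0.25  2.38  0.66  0.3   0.83] F [ 0.26 -0.63  0.65] w 0.0077
xyz [  5.5 -44.7  54.8] rot [ 7.05  1.14 -0.46]
[ 0.54554783 -0.10751865  0.0996292 ]
t 18.43 pos [ 0.5409 -0.1114  0.171 ] q [-0.22 -0.23  0.25  2.38  0.66  0.3   0.83] F [ 0.26 -0.63  0.65] w 0.0077
xyz [  5.5 -46.   54.6] rot [ 5.05  1.15 -0.44]
```

Call:
{"method": "apply_moves", "body": {"increments": [{"grip": 255,"xyz": [2,-10,10],"rotation": [4,1,0]},{"grip": 255,"xyz": [4,-20,22],"rotation": [6,1,-0.4]},{"grip": 255,"xyz": [5.5,-30,35],"rotation": [7,1.1,-0.4]},{"grip": 255,"xyz": [5.5,-38,47],"rotation": [7,1.1,-0.4]},{"grip": 255,"xyz": [5.5,-44,55],"rotation": [7,1.1,-0.4]}]}}

```text
time: 19.05
ee_pos: [0.5487, -0.1073, 0.1012]
eef_rot: [0.734, 0.605, 0.197, 0.239]
ft_force: [-0.1, -0.5, 0.2]
width: 0.008
```

```bash
python3 - <<'E'
from h import *
fs(2)
for th in(36,45):
  p,Rg=bowlp(th,-.007,.03); print(p);togoR(p,Rg)
s=cam("scene"); crop(s,130,80,300,270,3.1,"s16.png"); w=cam("wrist"); cv2.imwrite("pics/w16.png",w["img"])
E
```

```text
t 19.15 F [-0.57  0.78 -0.64] T [0.193 0.78  0.023] sdTz 0.003 tq6,7 [-2.9874  0.1269] yaw 78.99 pos [ 547.74 -107.38  100.05] w 8.01 q7 1.076
[ 0.54657672 -0.10771865  0.06041904]
t 19.15 pos [ 0.5476 -0.1075  0.1003] q [-0.37 -0.05  0.43  2.35  0.41  0.23  1.08] F [ 0.28  1.26 -0.19] w 0.0082
xyz [ -0.4 -24.2  31.7] rot [-0.05  0.05  0.02]
[ 0.54217266 -0.10686258  0.05658721]
t 19.15 pos [ 0.5476 -0.1075  0.1003] q [-0.37 -0.05  0.43  2.35  0.41  0.23  1.08] F [ 0.28  1.26 -0.19] w 0.0082
xyz [ -0.4 -30.1  32.2] rot [-9.05  0.05  0.02]
```

View pics/s16.png

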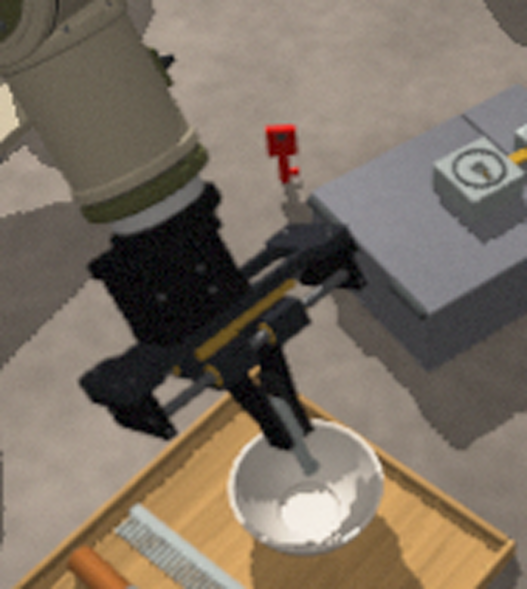

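View pics/w16.png

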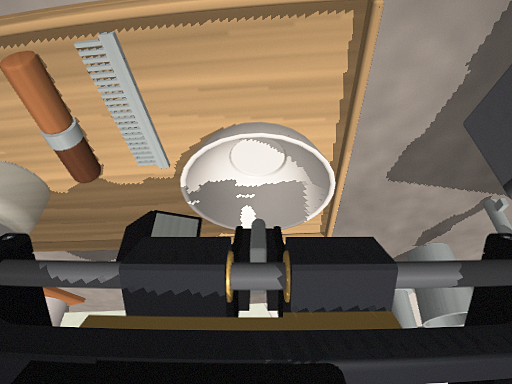

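Call:
{"method": "apply_moves", "body": {"increments": [{"grip": 255,"xyz": [-0.2,-8,10],"rotation": [0,0,0]},{"grip": 255,"xyz": [-0.4,-16,21],"rotation": [0,0,0]},{"grip": 255,"xyz": [-0.4,-24,32],"rotation": [0,0,0]},{"grip": 255,"xyz": [-0.4,-24,32],"rotation": [0,0,0]}]}}

```text
time: 19.75
ee_pos: [0.5469, -0.1081, 0.0611]
eef_rot: [0.734, 0.605, 0.196, 0.239]
ft_force: [0.5, 0.8, -0.7]
width: 0.0078
```

```bash
python3 - <<'E'
from h import *
fs(3)
for th,z in((36,.014),(40,.014)):
  p,Rg=bowlp(th,-.007,z); print(p);togoR(p,Rg)
s=cam("scene"); crop(s,170,150,290,270,5,"s17.png")
E
```

```text
t 19.9 F [0.13 0.58 0.04] T [0.119 0.769 0.034] sdTz 0.03 tq6,7 [-2.6665 -0.0492] yaw 78.95 pos [ 547.5  -108.07   61.96] w 7.84 q7 0.983
[ 0.54657672 -0.10771865  0.04441904]
t 19.9 pos [ 0.5476 -0.108   0.0622] q [-0.36  0.05  0.44  2.37  0.49  0.11  0.98] F [ 0.28  0.6  -0.59] w 0.0078
xyz [  0.1 -11.3  13.7] rot [ 0.11  0.03 -0.04]
[ 0.54454663 -0.10732404  0.04280327]
t 19.9 pos [ 0.5476 -0.108   0.0622] q [-0.36  0.05  0.44  2.37  0.49  0.11  0.98] F [ 0.28  0.6  -0.59] w 0.0078
xyz [  0.1 -14.   13.8] rot [-3.89  0.03 -0.04]
```

View pics/s17.png

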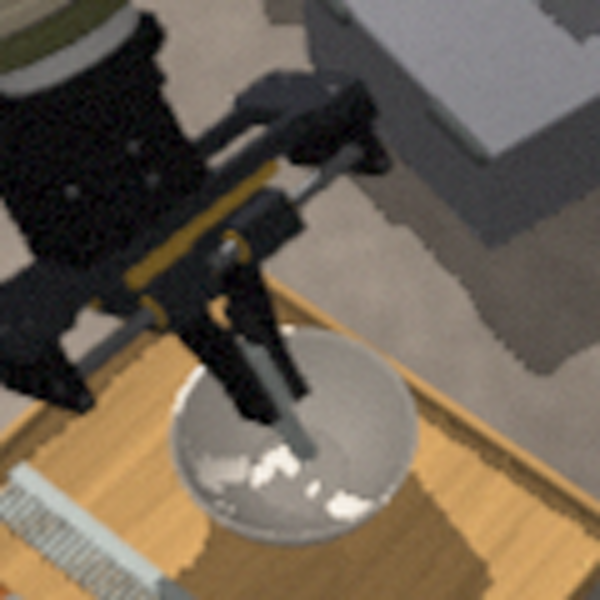

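```bash
python3 - <<'E'
from h import *
for y,th,z in((79,36,.075),(62,38,.075),(45,40,.07)):
  p,Rg=bowlp(th,-.006,z,y); print(p);togoR(p,Rg)
E
```

```text
[ 0.54559509 -0.10752784  0.10541904]
t 19.95 pos [ 0.5477 -0.108   0.0622] q [-0.36  0.05  0.44  2.37  0.49  0.11  0.98] F [ 0.85  0.46 -0.39] w 0.008
xyz [  0.1  23.7 -36.2] rot [ 0.12  0.02 -0.05]
[ 0.54625845 -0.10254909  0.1046292 ]
t 19.95 pos [ 0.5477 -0.108   0.0622] q [-0.36  0.05  0.44  2.37  0.49  0.11  0.98] F [ 0.85  0.46 -0.39] w 0.008
xyz [  5.1  23.  -35.7] rot [ -1.87 -10.22  13.52]
[ 0.54855271 -0.09775271  0.09880327]
t 19.95 pos [ 0.5477 -0.108   0.0622] q [-0.36  0.05  0.44  2.37  0.49  0.11  0.98] F [ 0.85  0.46 -0.39] w 0.008
xyz [ 10.2  20.7 -30.2] rot [ -3.77 -20.94  26.73]
```

Call:
{"method": "apply_moves", "body": {"increments": [{"grip": 255,"xyz": [0,24,-36],"rotation": [0,0,0]},{"grip": 255,"xyz": [2.5,24,-36],"rotation": [-1,-5,6.7]},{"grip": 255,"xyz": [5,23,-36],"rotation": [-1.9,-10.2,13.5]},{"grip": 255,"xyz": [7.5,22,-33],"rotation": [-2.8,-15.5,20]},{"grip": 255,"xyz": [10,21,-30],"rotation": [-3.8,-21,26.7]}]}}

```text
time: 20.58
ee_pos: [0.5473, -0.0995, 0.099]
eef_rot: [0.838, 0.439, 0.147, 0.289]
ft_force: [-0.9, -1.1, -0.3]
width: 0.008
```

```bash
python3 - <<'E'
from h import *
fs(2)
for y,th,z in((45,46,.06),(45,46,.03)):
  p,Rg=bowlp(th,-.006,z,y); print(p);togoR(p,Rg)
E
```

```text
t 20.68 F [-0.15  2.65 -0.29] T [0.576 0.627 0.113] sdTz 0.084 tq6,7 [1.044  0.8928] yaw 55.09 pos [548.46 -96.62  98.75] w 8.13 q7 -0.03
[ 0.5465174  -0.0957174   0.08611915]
t 20.68 pos [ 0.5483 -0.0966  0.0984] q [-0.29  0.03  0.11  2.29  0.99  0.54 -0.02] F [-0.11  0.65 -0.23] w 0.0082
xyz [-0.2 -9.   8.6] rot [-8.23 -6.7   8.12]
[ 0.5465174  -0.0957174   0.05611915]
t 20.68 pos [ 0.5483 -0.0966  0.0984] q [-0.29  0.03  0.11  2.29  0.99  0.54 -0.02] F [-0.11  0.65 -0.23] w 0.0082
xyz [  0.  -27.4  32.3] rot [-8.23 -6.7   8.12]
```

Call:
{"method": "apply_moves", "body": {"increments": [{"grip": 255,"xyz": [0,-5,5],"rotation": [-4,-3.3,4]},{"grip": 255,"xyz": [0,-9,9],"rotation": [-8,-6.7,8]},{"grip": 255,"xyz": [0,-9,9],"rotation": [-8,-6.7,8]},{"grip": 255,"xyz": [0,-9,9],"rotation": [-8,-6.7,8]}]}}

```text
time: 21.18
ee_pos: [0.5467, -0.0964, 0.086]
eef_rot: [0.85, 0.356, 0.147, 0.359]
ft_force: [0.3, -0.1, -0.2]
width: 0.0078
```

```bash
python3 - <<'E'
from h import *
fs(2)
for y,th,z in((45,46,.03),(45,46,.0145)):
  p,Rg=bowlp(th,-.006,z,y); print(p);togoR(p,Rg)
s=cam("scene"); crop(s,130,80,300,270,3.1,"s18.png"); c=cam("top"); crop(c,90,110,350,300,3,"t18.png")
E
```

```text
t 21.27 F [ 0.11 -0.13 -0.3 ] T [0.619 0.649 0.001] sdTz 0.02 tq6,7 [1.9852 0.1733] yaw 45.16 pos [546.85 -96.71  86.39] w 7.88 q7 -0.541
[ 0.5465174  -0.0957174   0.05611915]
t 21.27 pos [ 0.5469 -0.0967  0.0865] q [-0.38  0.14  0.06  2.31  1.26  0.73 -0.54] F [-0.16 -0.02 -0.15] w 0.008
xyz [  0.5 -22.4  20.5] rot [-0.28  0.    0.2 ]
[ 0.5465174  -0.0957174   0.04061915]
t 21.27 pos [ 0.5469 -0.0967  0.0865] q [-0.38  0.14  0.06  2.31  1.26  0.73 -0.54] F [-0.16 -0.02 -0.15] w 0.008
xyz [  0.6 -33.5  31.3] rot [-0.28  0.    0.2 ]
```

View pics/s18.png

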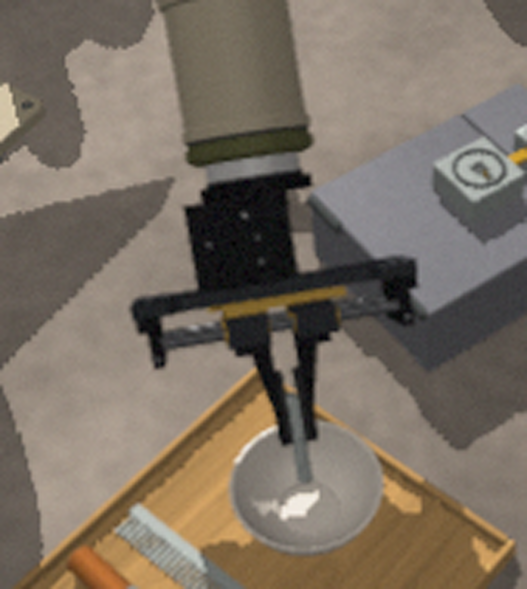

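View pics/t18.png

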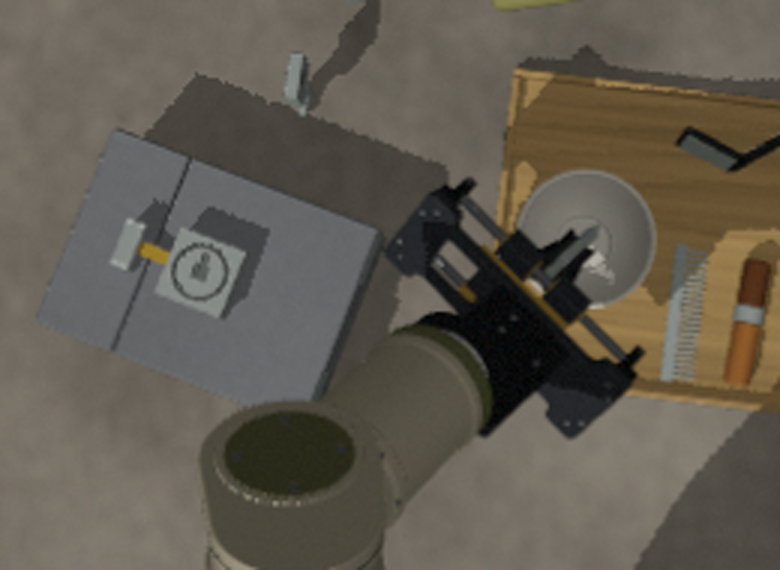

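```bash
python3 - <<'E'
from h import *
c=cam("top")
uu,vv=np.meshgrid(np.arange(200,260),np.arange(150,240)); uv=np.c_[uu.ravel(),vv.ravel()]; P=depthpt(c,uv)
b=np.radians(-20.4); ex=np.array([np.cos(b),np.sin(b)]); ey=np.array([-np.sin(b),np.cos(b)])
d=P[:,:2]-[.5302,.1765]; bx=d@ex; by=d@ey
k=(P[:,2]>.1)&(abs(bx)<.09)&(by>-.17); 
for lo in np.arange(-.17,-.08,.01):
    q=k&(by>=lo)&(by<lo+.01); print(round(lo,2),q.sum(),P[q,2].min().round(3) if q.any() else None)
for y,th,z in((58,45,.05),(58,45,.03)):
  p,Rg=bowlp(th,-.006,z,y); togoR(p,Rg)
E
```

```text
-0.17 205 0.119
-0.16 188 0.117
-0.15 130 0.134
-0.14 79 0.13
-0.13 18 0.128
-0.12 0 None
-0.11 0 None
-0.1 0 None
-0.09 0 None
t 21.43 pos [ 0.547  -0.0964  0.0864] q [-0.38  0.14  0.06  2.31  1.26  0.73 -0.55] F [ 0.59 -0.6  -1.03] w 0.008
xyz [-4.5 -6.9  7. ] rot [ 0.75  9.26 -9.01]
t 21.43 pos [ 0.547  -0.0964  0.0864] q [-0.38  0.14  0.06  2.31  1.26  0.73 -0.55] F [ 0.59 -0.6  -1.03] w 0.008
xyz [ -4.4 -21.2  20.9] rot [ 0.75  9.26 -9.01]
```

Call:
{"method": "apply_moves", "body": {"increments": [{"grip": 255,"xyz": [-2,-3,3],"rotation": [0.4,4.6,-4.5]},{"grip": 255,"xyz": [-4.5,-7,7],"rotation": [0.7,9.3,-9]},{"grip": 255,"xyz": [-4.5,-14,14],"rotation": [0.7,9.3,-9]},{"grip": 255,"xyz": [-4.5,-21,21],"rotation": [0.7,9.3,-9]},{"grip": 255,"xyz": [-4.5,-21,21],"rotation": [0.7,9.3,-9]}]}}

```text
time: 22.05
ee_pos: [0.5436, -0.1004, 0.0563]
eef_rot: [0.808, 0.448, 0.185, 0.335]
ft_force: [0.3, 0.1, -0.1]
width: 0.008
```

```bash
python3 - <<'E'
from h import *
fs(3)
for y,th,z in((58,45,.019),(58,45,.0145)):
  p,Rg=bowlp(th,-.006,z,y); togoR(p,Rg)
s=cam("scene"); crop(s,170,150,290,270,5,"s19.png")
E
```

```text
t 22.2 F [ 0.38 -0.21 -0.33] T [0.482 0.79  0.014] sdTz 0.011 tq6,7 [ 2.3176 -0.0652] yaw 58.02 pos [ 544.07 -100.15   56.95] w 7.92 q7 -0.643
t 22.2 pos [ 0.5442 -0.1     0.0571] q [-0.26  0.13  0.05  2.41  1.6   0.51 -0.64] F [ 0.18 -0.58 -0.6 ] w 0.0078
xyz [ 0.1 -8.5  7.9] rot [ 0.07 -0.04 -0.01]
t 22.2 pos [ 0.5442 -0.1     0.0571] q [-0.26  0.13  0.05  2.41  1.6   0.51 -0.64] F [ 0.18 -0.58 -0.6 ] w 0.0078
xyz [  0.1 -11.7  11. ] rot [ 0.07 -0.04 -0.01]
```

View pics/s19.png

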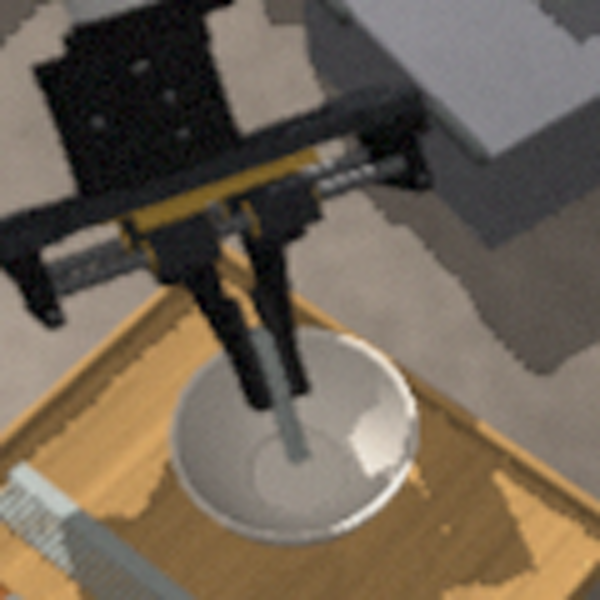

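```bash
python3 - <<'E'
from h import *
for y,th,z in((47,44,.032),(47,44,.019)):
  p,Rg=bowlp(th,-.006,z,y); togoR(p,Rg)
E
```

```text
t 22.25 pos [ 0.5443 -0.0999  0.0572] q [-0.27  0.13  0.05  2.41  1.6   0.51 -0.64] F [ 0.04  0.38 -0.24] w 0.0079
xyz [ 3.8  1.6 -1. ] rot [ 1.07 -7.77  7.83]
t 22.25 pos [ 0.5443 -0.0999  0.0572] q [-0.27  0.13  0.05  2.41  1.6   0.51 -0.64] F [ 0.04  0.38 -0.24] w 0.0079
xyz [ 3.8 -7.6  8.2] rot [ 1.07 -7.77  7.83]
```

Call:
{"method": "apply_moves", "body": {"increments": [{"grip": 255,"xyz": [2,1,-1],"rotation": [0.5,-3.9,3.9]},{"grip": 255,"xyz": [3.8,1.6,-1],"rotation": [1,-7.8,7.8]},{"grip": 255,"xyz": [3.8,-3,4],"rotation": [1,-7.8,7.8]},{"grip": 255,"xyz": [3.8,-7.6,8.2],"rotation": [1,-7.8,7.8]},{"grip": 255,"xyz": [3.8,-7.6,8.2],"rotation": [1,-7.8,7.8]}]}}

```text
time: 22.88
ee_pos: [0.5457, -0.0976, 0.0451]
eef_rot: [0.85, 0.37, 0.149, 0.344]
ft_force: [0.6, 0.6, -0.5]
width: 0.0079
```

```bash
python3 - <<'E'
from h import *
fs(3)
for y,th,z in((47,44,.0145),(47,44,.012)):
  p,Rg=bowlp(th,-.006,z,y); togoR(p,Rg)
s=cam("scene"); crop(s,170,150,290,270,5,"s20.png")
E
```

```text
t 23.02 F [ 0.32 -0.18 -0.42] T [ 0.568  0.633 -0.006] sdTz 0.032 tq6,7 [ 2.271  -0.0415] yaw 47.01 pos [546.16 -97.44  45.73] w 7.87 q7 -0.642
t 23.02 pos [ 0.5464 -0.0973  0.046 ] q [-0.32  0.22  0.02  2.32  1.37  0.66 -0.64] F [ 0.22 -0.64  0.17] w 0.0077
xyz [ 0.5 -3.1  3.1] rot [0.07 0.04 0.04]
t 23.02 pos [ 0.5464 -0.0973  0.046 ] q [-0.32  0.22  0.02  2.32  1.37  0.66 -0.64] F [ 0.22 -0.64  0.17] w 0.0077
xyz [ 0.5 -4.9  4.9] rot [0.07 0.04 0.04]
```

View pics/s20.png

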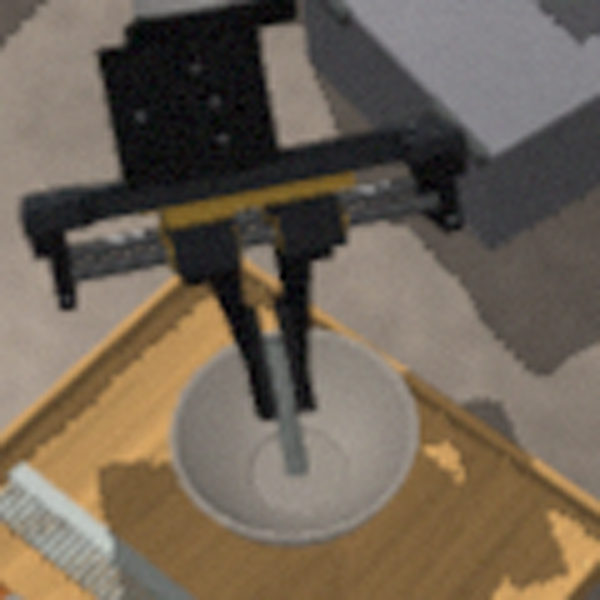

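Call:
{"method": "apply_moves", "body": {"increments": [{"grip": 255,"xyz": [0.3,-1,1],"rotation": [0,0,0]},{"grip": 255,"xyz": [0.5,-2.4,2.4],"rotation": [0,0,0]},{"grip": 255,"xyz": [0.5,-2.4,2.4],"rotation": [0,0,0]}]}}

```text
time: 23.45
ee_pos: [0.5468, -0.0968, 0.0425]
eef_rot: [0.85, 0.37, 0.149, 0.344]
ft_force: [-0.3, -0.0, -0.6]
width: 0.0082
```

```bash
python3 - <<'E'
from h import *
fs(4)
E
```

```text
t 23.65 F [-0.18  0.07 -0.07] T [ 0.576  0.642 -0.034] sdTz 0.013 tq6,7 [2.3457 0.0102] yaw 47.0 pos [546.84 -96.78  42.68] w 7.78 q7 -0.657
```

Call:
{"method": "apply_moves", "body": {"increments": [{"grip": 255,"xyz": [0,-0.7,0.7],"rotation": [0,0,0]},{"grip": 255,"xyz": [0,-1.4,1.4],"rotation": [0,0,0]}]}}

```text
time: 23.9
ee_pos: [0.5469, -0.0967, 0.0408]
eef_rot: [0.85, 0.37, 0.149, 0.344]
ft_force: [-0.7, -0.6, 1.9]
width: 0.008
```

```bash
python3 - <<'E'
from h import *
fs(4)
E
```

```text
t 24.1 F [-0.27  0.3   0.95] T [0.447 0.525 0.005] sdTz 0.05 tq6,7 [2.1995 0.0127] yaw 47.0 pos [546.94 -96.73  40.79] w 8.03 q7 -0.666
```

Call:
{"method": "apply_moves", "body": {"increments": [{"grip": 255,"xyz": [0,-0.5,0.5],"rotation": [0,0,0]},{"grip": 255,"xyz": [0,-0.5,0.5],"rotation": [0,0,0]}]}}

```text
time: 24.35
ee_pos: [0.5471, -0.0967, 0.0403]
eef_rot: [0.85, 0.37, 0.15, 0.344]
ft_force: [-2.0, 1.2, 4.2]
width: 0.0076
```

```bash
python3 - <<'E'
from h import *
fs(4)
s=cam("scene"); crop(s,200,190,270,260,8,"s21.png"); w=cam("wrist"); cv2.imwrite("pics/w21.png",w["img"])
E
```

```text
t 24.55 F [-1.2   1.09  3.77] T [ 0.223  0.388 -0.049] sdTz 0.017 tq6,7 [1.9232 0.0194] yaw 47.0 pos [547.04 -96.71  40.27] w 7.95 q7 -0.669
```

View pics/s21.png

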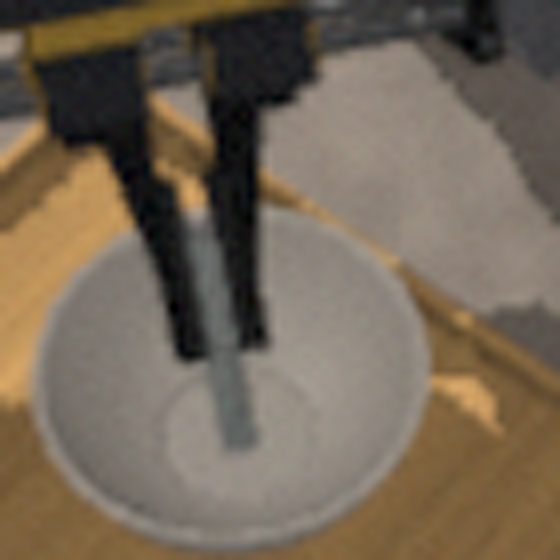

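View pics/w21.png

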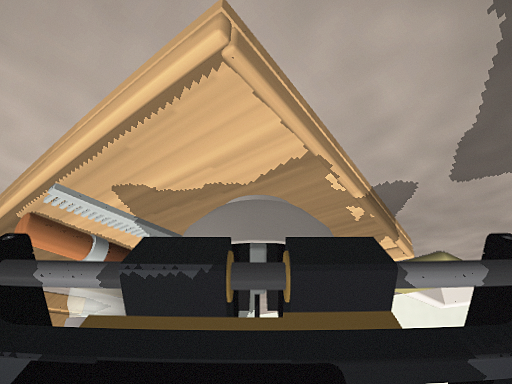

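Call:
{"method": "apply_moves", "body": {"increments": [{"grip": 255,"xyz": [0,0.3,-0.3],"rotation": [0,0,0]},{"grip": 255,"xyz": [0,0.3,-0.3],"rotation": [0,0,0]},{"grip": 255,"xyz": [0,0.3,-0.3],"rotation": [0,0,0]}], "squeeze": 3}}

```text
time: 25.02
ee_pos: [0.5469, -0.0968, 0.0405]
eef_rot: [0.85, 0.37, 0.149, 0.344]
ft_force: [0.0, -0.2, -0.3]
width: 0.0092
```

Call:
{"method": "apply_moves", "body": {"increments": [{"grip": 230,"xyz": [0,0,0],"rotation": [0,0,0]},{"grip": 227,"xyz": [0,0,0],"rotation": [0,0,0]},{"grip": 224,"xyz": [0,0,0],"rotation": [0,0,0]},{"grip": 221,"xyz": [0,0,0],"rotation": [0,0,0]},{"grip": 218,"xyz": [0,0,0],"rotation": [0,0,0]}]}}

```text
time: 25.65
ee_pos: [0.5469, -0.0968, 0.0405]
eef_rot: [0.85, 0.37, 0.149, 0.344]
ft_force: [-0.5, -0.6, -0.5]
width: 0.0124
```

```bash
python3 - <<'E'
from h import *
fs(3)
s=cam("scene"); crop(s,200,190,270,260,8,"s22.png")
E
```

```text
t 25.8 F [ 0.18 -0.03 -0.25] T [ 0.546  0.631 -0.001] sdTz 0.028 tq6,7 [2.3205 0.0257] yaw 47.0 pos [546.9  -96.75  40.5 ] w 12.54 q7 -0.667
```

View pics/s22.png

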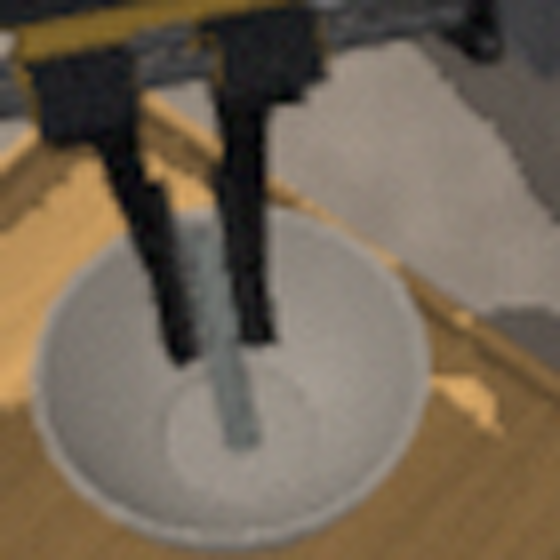

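Call:
{"method": "apply_moves", "body": {"increments": [{"grip": 208,"xyz": [0,0,0],"rotation": [0,0,0]},{"grip": 208,"xyz": [0,0,-3],"rotation": [0,0,0]},{"grip": 208,"xyz": [0,0,-8],"rotation": [0,0,0]},{"grip": 208,"xyz": [0,0,-16],"rotation": [0,0,0]},{"grip": 208,"xyz": [0,0,-26],"rotation": [0,0,0]}]}}

```text
time: 26.48
ee_pos: [0.5333, -0.0841, 0.0596]
eef_rot: [0.85, 0.37, 0.149, 0.344]
ft_force: [-0.4, 0.4, -1.3]
width: 0.0159
```

```bash
python3 - <<'E'
from h import *
fs(2);s=r.read_state();print(s["joint_positions"].round(2))
s=cam("scene"); crop(s,190,170,280,260,7,"s23.png")
E
```

```text
t 26.57 F [0.52 0.38 0.42] T [0.546 0.571 0.007] sdTz 0.003 tq6,7 [2.1679 0.0301] yaw 47.05 pos [533.51 -83.49  60.23] w 16.01 q7 -0.603
[-0.34  0.16 -0.01  2.34  1.31  0.7  -0.6 ]
```

View pics/s23.png

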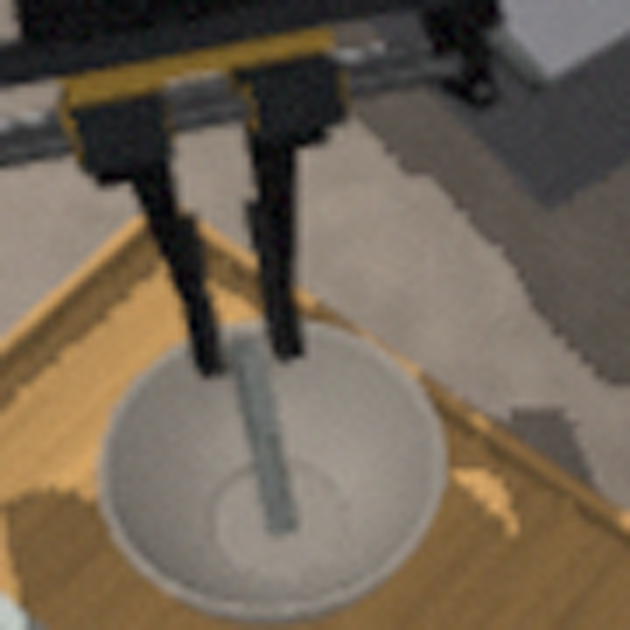

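Call:
{"method": "apply_moves", "body": {"increments": [{"grip": 208,"xyz": [0,0,-8],"rotation": [0,0,0]},{"grip": 208,"xyz": [0,0,-16],"rotation": [0,0,0]},{"grip": 208,"xyz": [0,15,-32],"rotation": [0,0,0]},{"grip": 208,"xyz": [0,45,-62],"rotation": [0,0,0]},{"grip": 208,"xyz": [0,80,-97],"rotation": [0,0,0]}]}}

```text
time: 27.25
ee_pos: [0.5256, -0.0768, 0.186]
eef_rot: [0.85, 0.37, 0.149, 0.344]
ft_force: [1.4, -0.4, 1.1]
width: 0.016
```

Call:
{"method": "apply_moves", "body": {"increments": [{"grip": 208,"xyz": [0,20,-20],"rotation": [0,0,0]},{"grip": 208,"xyz": [0,30,-30],"rotation": [9,0,0]},{"grip": 208,"xyz": [0,30,-30],"rotation": [18,0,0]},{"grip": 208,"xyz": [0,30,-30],"rotation": [24,0,0]},{"grip": 208,"xyz": [0,30,-30],"rotation": [24,0,0]}]}}

```text
time: 27.88
ee_pos: [0.5266, -0.0782, 0.2291]
eef_rot: [0.903, 0.392, 0.07, 0.16]
ft_force: [0.1, -0.7, -0.5]
width: 0.0162
```

```bash
python3 - <<'E'
from h import *
fs(3);s=r.read_state();print(s["joint_positions"].round(2))
s=cam("scene"); cv2.imwrite("pics/s24.png",s["img"]); crop(s,190,170,280,260,7,"s24c.png"); c=cam("top"); cv2.imwrite("pics/t24.png",c["img"])
E
```

```text
t 28.02 F [ 0.25  0.24 -0.47] T [0.231 0.313 0.014] sdTz 0.022 tq6,7 [-0.8667  0.2854] yaw 47.09 pos [525.69 -77.   227.94] w 16.19 q7 0.567
[-0.3  -0.07  0.18  1.96  0.33  1.04  0.57]
```

View pics/s24.png

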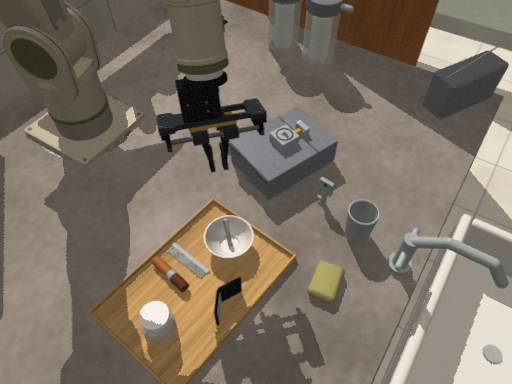

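View pics/s24c.png

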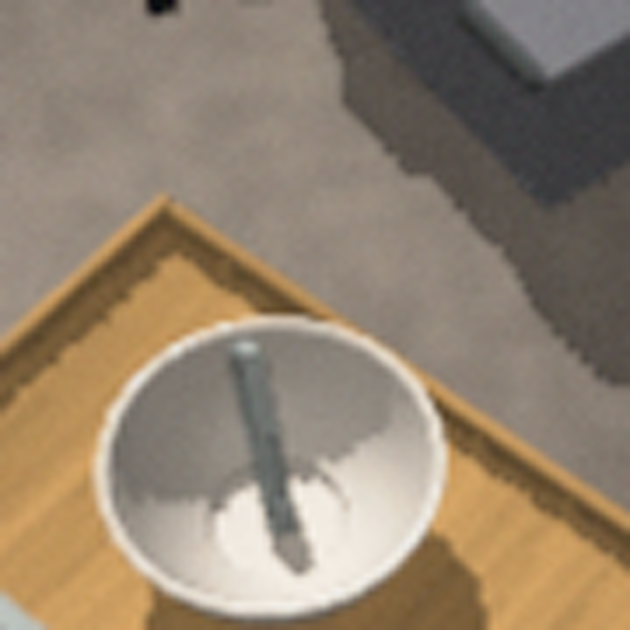

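View pics/t24.png

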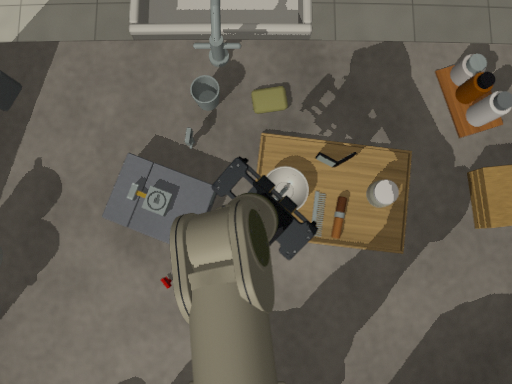

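The key lies inside the bowl, at scene (228,235). The brass cam is under the staple, at top (142,193). The bystanders look unmoved and the gripper is clear at z 0.23, so I'm handing in.

```bash
python3 - <<'E'
from h import *
print(r.read_state()["joint_vel"].round(3)); print(r.close_job())
E
```

```text
[ 0.    -0.001  0.005 -0.006 -0.009  0.002  0.009]
the job is handed in; nothing more can be done
None
```

The box is locked and the key is in the white bowl. I handed the job in at about 28 s of the 72 s allowed.

- **Lock:** I turned the key clockwise until the torque on it rose to about 0.13 N m. That is roughly 10–13 N at the stop, above the 5 N firm mark and below the 20 N damage limit. Lateral force at the wrist read only about 5.5 N. I think the keyhole carries the rest, but I did not check that. The pictures show the cam arm under the staple, and it stayed there when the key turned back.
- **Withdrawal:** I turned the key back to the release position (tool aligned with the box to within a picture's accuracy) and drew it straight up. There was no measurable resistance, and I never turned it past release.
- **Placing:** I tilted the key about 44°, lowered it until its tip touched the bowl floor, and opened the jaws slowly. The tip was pressed with about 4 N, which I eased off before opening. Two earlier tilt directions brought joints close to their limits (joint 4 reached 2.41 of 2.42 rad), so I changed the lean direction.
- **Last checks:** The final pictures show the key lying inside the bowl, the cam still under the staple and the other things unmoved. The gripper is clear and the arm is still. The small settling of the key after release was not measured.

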